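# Take the optics stack apart and build the lens cell

## Task

Take the stack on the freezer apart from the top: stand the loupe upright in its small round stand, then build the lens cell in the order spacer, lens blank, retaining ring, each lying flat on the one before between the four pillars. Last, stand the petri dishes, which were under the stack, flat in the wide round tray. Leave the small copper cone where it stands, and never tip any part of the stack over.

Things in the scene. Friction and masses are not known exactly. Their poses are not given: they have to be found in the camera images.
- loupe: black eye loupe, a round waisted tube 36 mm high, foot 36 mm across, narrowing from about 19 mm up to 28 mm across; top of the stack. Origin at the centre of its underside, z up
- spacer: plain grey plastic ring, outside 42 mm, hole 28 mm, 18 mm high; second from the top of the stack. Origin at the centre of its underside, z up
- lens_blank: clear flat glass disc, 49 mm across, 14 mm thick; third from the top. Origin at the centre of its underside, z up
- retaining_ring: brass ring, outside 56 mm, hole 38 mm, 14 mm high, four small dark spanner holes in its top; fourth from the top. Origin at the centre of its underside, z up
- petri_dishes: two closed clear petri dishes fixed together as one piece, 62 mm across, 30 mm high: bottom of the stack, on the freezer's top. Origin at the centre of the underside, z up. The five pieces of the stack are loose, round, concentric within about 2 mm; their undersides are 0, 30, 44, 58 and 76 mm above the freezer's top
- lens_cell: fixed holder: round aluminium plate 92 mm across, 8 mm thick, with 4 stepped steel pillars 34 mm from its centre at 54, 126, 234, 306 deg from its x axis, 56 mm high, leaving each part 2 mm play. Origin: centre of its underside. A 33 mm wide gap along its x axis lets fingers closing along x reach down to the plate. Built up, undersides are 8 (spacer), 26 (lens), 40 mm (ring) above the origin
- loupe_stand: the small round black stand for the loupe, fixed: 58 mm across, recess 47 mm across with its floor 4 mm and its rim 8 mm above the origin, which is the centre of its underside
- dish_tray: the wide round steel tray for the petri dishes, fixed: 80 mm across, recess 71 mm across with its floor 4 mm and its rim 8 mm above the origin, which is the centre of its underside
- copper_cone: small copper cone with a flat flange, 24 mm across, 14 mm high, to be left alone. Origin at the centre of its underside

How it is judged:
On the way, in this order (a step that is already met when the one before it is completed fails the run):
1. the loupe stands in its small round stand (horizontal distance between loupe and loupe_stand below 0.009 m and z of loupe in the frame of loupe_stand between 0 and 0.008 m and angle between loupe's own z axis and vertical below 0.12 rad), for 0.2 s.
2. the spacer sits on the floor of the lens cell, between the pillars (horizontal distance between spacer and lens_cell below 0.006 m and z of spacer in the frame of lens_cell between 0.004 and 0.012 m and angle between spacer's own z axis and vertical below 0.12 rad), for 0.2 s.
3. the lens blank lies on the spacer in the cell (horizontal distance between lens_blank and lens_cell below 0.006 m and z of lens_blank in the frame of lens_cell between 0.022 and 0.03 m and angle between lens_blank's own z axis and vertical below 0.12 rad), for 0.2 s.
4. the retaining ring lies on the lens blank in the cell (horizontal distance between retaining_ring and lens_cell below 0.006 m and z of retaining_ring in the frame of lens_cell between 0.036 and 0.044 m and angle between retaining_ring's own z axis and vertical below 0.12 rad), for 0.2 s.
5. the petri dishes stand in the wide round tray (horizontal distance between petri_dishes and dish_tray below 0.008 m and z of petri_dishes in the frame of dish_tray between 0 and 0.008 m and angle between petri_dishes's own z axis and vertical below 0.12 rad), for 0.2 s.
At the end, for the whole second after the job is handed in: Loupe in its stand (centre within 9 mm); spacer, lens blank, retaining ring on one another in the cell in that order (each within 6 mm of its centre and 4 mm in height); petri dishes in the wide tray (within 8 mm). All level within 7 degrees, released, at rest (all of step 1 and all of step 2 and all of step 3 and all of step 4 and all of step 5 and linear speed of each of loupe, spacer, lens_blank, retaining_ring, petri_dishes below 0.02 m/s and angular speed of each of loupe, spacer, lens_blank, retaining_ring, petri_dishes below 0.3 rad/s and contact force between the fingers and loupe below 0.05 N and contact force between the fingers and spacer below 0.05 N and contact force between the fingers and lens_blank below 0.05 N and contact force between the fingers and retaining_ring below 0.05 N and contact force between the fingers and petri_dishes below 0.05 N); the robot touches nothing.
It fails at once if the copper cone is displaced by more than 25 mm (distance of copper_cone from where it was at the start of the episode above 0.025 m).
It fails at once if a part of the stack is tipped over (beyond 50 degrees) (angle between any of loupe, spacer, lens_blank, retaining_ring, petri_dishes's own z axis and vertical above 0.87 rad).
It also fails if it takes over 141 s, if anything falls off the work surface, if the arm or the gripper's body presses on something with over 40 N, if the wrist force passes 120 N, or if a joint passes its speed limit or range.

## Robot

A 6-joint arm with a two-finger parallel gripper is mounted at the origin on a cart in front of the work surface, level with it; the furniture and walls round the work are solid. World frame = base frame: x ahead of the robot, y to its left, z up, the work surface at z = 0. Lengths are in m, angles in rad, forces in N, time in s.
With the tool pointing down it reaches from about 0.3 to 0.775 m from the base axis. Payload 14.6 kg.
Tool frame: the origin (TCP) lies at the very end of the fingers, on their centre line; the grasp point (between the pads) lies 19 mm behind it; x points along the fingers, y is the direction in which the jaws open and shut, and the axes are right-handed (so a half turn about x gives the same grasp; the last joint's range is limited). The gripper opens to 94 mm and grips with 3 to 60 N. Pads are 16 mm wide; open, the fingers measure 119 mm over their backs; the gripper's body (75 mm by 177 mm) begins 78 mm behind the grasp point.
Start: joints at [1.163, 0.3, 1.521, -0, 1.321, -0.067], TCP at [0.184, 0.518, 0.205] pointing down, gripper open.
Joint ranges: [-3.03, 3.03], [-0.79, 2.21], [0.23, 2.52], [-1.04, 4.18], [0, 3.07], [-2.55, 2.55]. Speed limits (rad/s): [2.22, 2.22, 2.57, 3.14, 3.14, 3.14].

## Interface

Orientations are given as [roll, pitch, yaw] about the fixed x, y, z axes, in that order (R = Rz(yaw) Ry(pitch) Rx(roll)).
In Python, from station import ctrl, viewer, hand_in gives the robot as it stands. The module is installed in compiled form; this text tells all that it offers.
- The arm moves only by the tool play_rows, never from a script. Its argument "deltas" is a list that holds one entry, the list of rows, each a list of 7 numbers: the shift along the tool's x, y, z in mm, then the turn, a rotation vector about the tool's x, y, z in rad, then the finger opening in mm, from 0 to 94. In form: [[[dx, dy, dz, ax, ay, az, gripper], ...]]. A call has 1 to 10 rows; each row shifts and turns the commanded pose from where the row before left it, along the tool's axes as they then stand; what a row does not reach is not made up. A row lasts 1/10 s, in which the tool goes at most 50 mm and 8.59 degrees, less where a joint would pass 70% of its speed; a pose out of reach is approached as far as the arm can. A call with a gripper value outside its range is refused whole. The fingers move at their own pace and stop on an object; "grip_force" is the grip in N (left out, the last holds). Time passes only in rows, so rows that do not move let the fingers close. It gives the time, the measured TCP pose, the force and the opening at its end, in the units of the state.
- ctrl.get_obs(): the state, without advancing time (a new reading comes with each control period).
- viewer.camera(name): name is "side" or "top" or "wrist"; returns a dict with "img" (480x640x3 uint8, red, green, blue), "fx", "fy", "cx", "cy" (pixels), "distortion" ([k1, k2, p1, p2, k3] as OpenCV has them; the pictures are not rectified), "rvec" (rotation vector, rad) and "tvec" (3), from world to camera coordinates, as OpenCV has them. Camera axes: x right, y down, z forward; pixel columns grow to the right and rows downward; lengths in m; the calibration is good to about 2 mm. A picture is of the moment at which its call begins. There is no depth.
- hand_in(): hands the job in, once; it reports no verdict.
The state is a dict: "time_s": time; "qpos": joint angles; "joint_vel": joint speeds; "tau": joint torques, N m; "ee_pos": TCP position; "eef_rot": TCP orientation; "force": force on the tool from outside, world axes, zero at the start; "moment": the same for the moment, N m; "grip_width": finger opening in m.
Only numpy, scipy, OpenCV 4.12 (cv2) and the standard library are available. Lean on these libraries where they do the work, as an engineer would, in place of code of your own. Each camera call takes 0.05 s, during which the arm holds its last target.

## Working session

There is one attempt and no reset: what is moved stays moved. The work goes in short steps, Python scripts to look and compute and a tool call to move; the robot and the scene stay as the last step left them, time stands still between calls to the robot, and variables do not carry over. Pictures are saved under pics/ and viewed, and the job is handed in when it is done.

Besides the shell and the picture viewer there is one more tool, called after "Call:" in YAML: its name, and indented under it one key for each argument. play_rows: Moves the arm, as the interface text tells. Its arguments: {"type":"object","properties":{"deltas":{"type":"array","items":{"type":"array","items":{"type":"array","items":{"type":"number"}}}},"grip_force":{"type":"number"}},"required":["deltas"]}

```bash
mkdir -p pics; cat > h.py <<'E'
import numpy as np, cv2
from station import ctrl, viewer, hand_in
def cam(n,save=None):
    c=viewer.camera(n)
    c['K']=np.array([[c['fx'],0,c['cx']],[0,c['fy'],c['cy']],[0,0,1]]);c['D']=np.array(c['distortion'],float)
    c['R']=cv2.Rodrigues(np.array(c['rvec'],float))[0];c['t']=np.array(c['tvec'],float).reshape(3)
    if save: cv2.imwrite('pics/'+save+'.png',cv2.cvtColor(c['img'],cv2.COLOR_RGB2BGR))
    return c
def ray(c,uv):
    p=cv2.undistortPoints(np.array(uv,float).reshape(-1,1,2),c['K'],c['D']).reshape(-1,2)
    d=np.c_[p,np.ones(len(p))]@c['R']
    return -c['R'].T@c['t'],d
def plane(c,uv,z):
    o,d=ray(c,uv); return o+d*((z-o[2])/d[:,2])[:,None]
def proj(c,P):
    return cv2.projectPoints(np.array(P,float).reshape(-1,1,3),np.array(c['rvec'],float),np.array(c['tvec'],float),c['K'],c['D'])[0].reshape(-1,2)
def circ(x,y,z,r,n=60):
    a=np.linspace(0,2*np.pi,n,endpoint=False);return np.c_[x+r*np.cos(a),y+r*np.sin(a),0*a+z]
E
python3 - <<'E'
from h import *
o=ctrl.get_obs()
for k in o: print(k,np.round(o[k],4))
for n in ['side','top','wrist']:
    c=cam(n,n+'0'); print(n,np.round(-c['R'].T@c['t'],3),c['fx'],c['distortion'])
    print(np.round(c['R'],3))
E
```

```text
time_s 0.0
qpos [ 1.1634  0.3005  1.5216  0.      1.3207 -0.0666]
joint_vel [ 0.0002  0.0016 -0.0007 -0.0002  0.0009  0.0012]
tau [ 3.00000e-04 -5.31810e+01 -3.52731e+01  7.08000e-02  2.45000e-02
 -1.00000e-04]
ee_pos [0.1837 0.5181 0.2049]
eef_rot [-1.6412  1.5696 -1.982 ]
force [-0.2037  0.2806  0.1158]
moment [ 0.0118  0.0192 -0.0217]
grip_width 0.0942
side [0.223 0.347 0.613] 546.0561497620748 [0.04726531 0.         0.         0.         0.        ]
[[-0.888 -0.46  -0.002]
 [-0.296  0.574 -0.763]
 [ 0.353 -0.677 -0.646]]
top [ 0.381 -0.222  0.922] 465.5407544111126 [-0.02338045  0.          0.          0.          0.        ]
[[ 0.013 -1.    -0.001]
 [-0.986 -0.012 -0.164]
 [ 0.164  0.003 -0.986]]
wrist [0.117 0.543 0.383] 426.32701227721236 [-0.09837425  0.          0.          0.          0.        ]
[[ 0.334  0.942 -0.001]
 [ 0.914 -0.324  0.242]
 [ 0.228 -0.082 -0.97 ]]
```

View pics/side0.png

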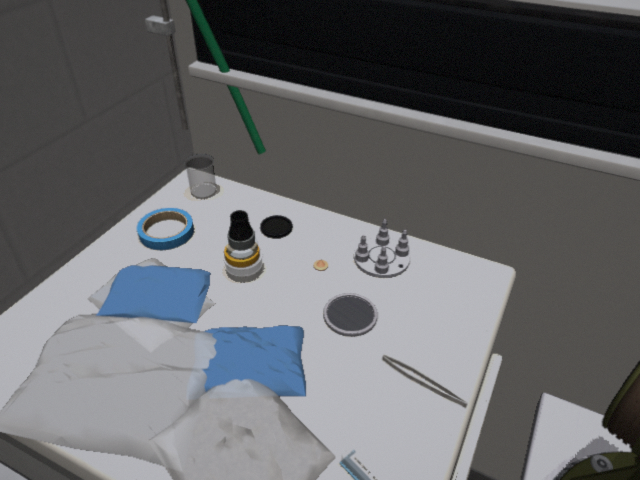

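View pics/top0.png

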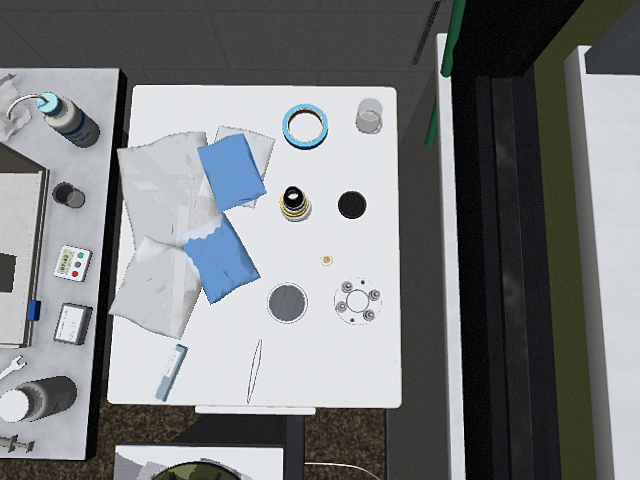

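View pics/wrist0.png

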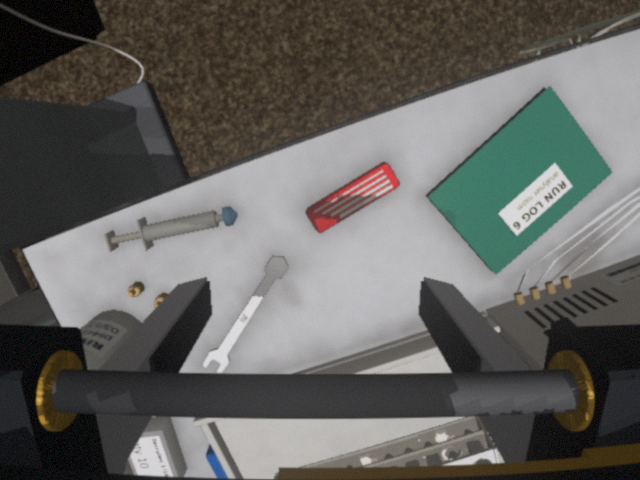

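```bash
python3 - <<'E'
from h import *
t=cam('top');s=cam('side')
pts={'cell':((358,301),(383,258)),'stand':((352,205),(277,227)),'tray':((288,303),(350,314)),'cone':((327,260),(320,265)),'stacktop':((293,196),(239,218)),'freezer corner':((397,405),(513,270)),'tape':((305,126),(165,229))}
for k,(a,b) in pts.items():
    o1,d1=ray(t,a);o2,d2=ray(s,b);d1=d1[0];d2=d2[0]
    A=np.c_[d1,-d2];x=np.linalg.lstsq(A,o2-o1,rcond=None)[0]
    p=o1+x[0]*d1;q=o2+x[1]*d2
    print(k,np.round((p+q)/2,4),'gap',np.round(np.linalg.norm(p-q),4), np.round(plane(t,a,0)[0],3))
for c,n,(x,y,w,h) in ((t,'topc',(240,160,160,180)),(s,'sidec',(190,190,230,150))):
    im=cv2.resize(c['img'][y:y+h,x:x+w],None,fx=3.4,fy=3.4,interpolation=cv2.INTER_CUBIC)[:600,:800]
    cv2.imwrite(f'pics/{n}.png',im[:,:,::-1])
E
```

```text
cell [ 0.4249 -0.3013  0.0005] gap 0.0041 [ 0.427 -0.301  0.   ]
stand [ 0.6194 -0.2891  0.0028] gap 0.0026 [ 0.621 -0.289  0.   ]
tray [ 0.4209 -0.1632  0.0018] gap 0.0005 [ 0.421 -0.163  0.   ]
cone [ 5.078e-01 -2.389e-01  4.000e-04] gap 0.0005 [ 0.508 -0.239  0.   ]
stacktop [ 0.6105 -0.1738  0.1063] gap 0.003 [ 0.639 -0.168  0.   ]
freezer corner [ 0.2286 -0.3759 -0.0042] gap 0.0021 [ 0.23  -0.375  0.   ]
tape [ 0.787  -0.1908  0.0068] gap 0.0021 [ 0.791 -0.19   0.   ]
```

View pics/topc.png

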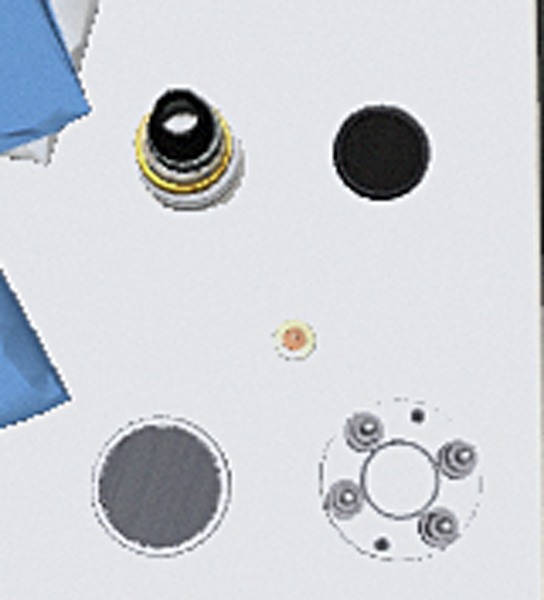

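View pics/sidec.png

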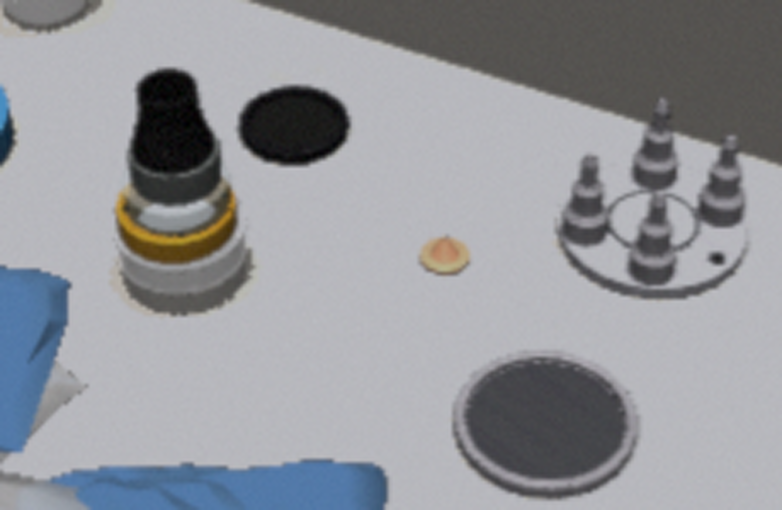

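```bash
python3 - <<'E'
from h import *
from scipy.spatial.transform import Rotation as Rn
o=ctrl.get_obs();R=Rn.from_euler('xyz',o['eef_rot']).as_matrix();print(np.round(R,3))
t=cam('top');s=cam('side')
for a,b in (((432,143),(262,152)),((443,37),(192,68)),((450,478),(639,160))):
    o1,d1=ray(t,a);o2,d2=ray(s,b);d1=d1[0];d2=d2[0]
    x=np.linalg.lstsq(np.c_[d1,-d2],o2-o1,rcond=None)[0];print(np.round(o1+x[0]*d1,3),np.round(o2+x[1]*d2,3))
def fit(c,mask,win,name,zs,kind='ext'):
    x,y,w,h=win;m=np.zeros_like(mask);m[y:y+h,x:x+w]=mask[y:y+h,x:x+w]
    cs,_=cv2.findContours(m.astype(np.uint8),cv2.RETR_EXTERNAL,cv2.CHAIN_APPROX_NONE)
    k=max(cs,key=cv2.contourArea);k=cv2.convexHull(k).reshape(-1,2).astype(float)
    for z in zs:
        P=plane(c,k,z)[:,:2]
        A=np.c_[2*P,np.ones(len(P))];q=np.linalg.lstsq(A,(P**2).sum(1),rcond=None)[0]
        r=np.sqrt(q[2]+q[0]**2+q[1]**2);e=np.hypot(*(P-q[:2]).T)-r
        print(name,'z',z,np.round(q[:2],4),'r',round(r,4),'rms',round(e.std(),4),len(P))
for c,n,ws in ((t,'top',dict(stand=(325,180,55,50),tray=(262,275,52,55),loupe=(270,178,40,45),cone=(315,250,24,20))),(s,'side',dict(stand=(255,210,43,30),tray=(315,285,70,60),cone=(310,255,22,18)))):
    hsv=cv2.cvtColor(c['img'],cv2.COLOR_RGB2HSV);v=hsv[...,2]
    fit(c,v<110,ws['stand'],n+' stand outer',(0.008,0.0))
    fit(c,v<120,ws['tray'],n+' tray inner',(0.008,0.004))
    fit(c,hsv[...,1]>50,ws['cone'],n+' cone',(0.003,))
E
```

```text
[[-0.     0.334  0.943]
 [-0.     0.943 -0.334]
 [-1.    -0.001  0.   ]]
[ 0.743 -0.447  0.035] [ 0.742 -0.447  0.035]
[ 0.876 -0.434  0.187] [ 0.877 -0.434  0.187]
[ 0.16  -0.419  0.197] [ 0.123 -0.42   0.209]
top stand outer z 0.008 [ 0.6203 -0.2875] r 0.0283 rms 0.0002 22
top stand outer z 0.0 [ 0.6224 -0.2881] r 0.0285 rms 0.0002 22
top tray inner z 0.008 [ 0.4215 -0.1607] r 0.0344 rms 0.0005 19
top tray inner z 0.004 [ 0.4217 -0.1604] r 0.0345 rms 0.0005 19
top cone z 0.003 [ 0.5092 -0.2372] r 0.0068 rms 0.0004 8
side stand outer z 0.008 [ 0.6172 -0.2848] r 0.0305 rms 0.0013 21
side stand outer z 0.0 [ 0.6224 -0.2931] r 0.0309 rms 0.0013 21
side tray inner z 0.008 [ 0.42   -0.1614] r 0.0349 rms 0.0002 26
side tray inner z 0.004 [ 0.4213 -0.1648] r 0.0351 rms 0.0002 26
side cone z 0.003 [ 0.5066 -0.2371] r 0.0117 rms 0.0004 14
```

```bash
python3 - <<'E'
from h import *
from itertools import permutations
t=cam('top');s=cam('side')
# tips: refine via crops
T=np.array([(364,428),(459,456),(345,496),(439,525)])/3.4+[240,160]
S=np.array([(590,158),(661,101),(729,138),(657,198)])/3.4+[190,190]
def tri(a,b):
    o1,d1=ray(t,a);o2,d2=ray(s,b);d1=d1[0];d2=d2[0]
    x=np.linalg.lstsq(np.c_[d1,-d2],o2-o1,rcond=None)[0];p=o1+x[0]*d1;q=o2+x[1]*d2
    return (p+q)/2,np.linalg.norm(p-q)
best=min(permutations(range(4)),key=lambda p:sum(tri(T[i],S[p[i]])[1] for i in range(4)))
P=np.array([tri(T[i],S[best[i]])[0] for i in range(4)]);print(best,[round(tri(T[i],S[best[i]])[1],4) for i in range(4)]);print(P.round(4),P.mean(0).round(4))
Pt=plane(t,T,0.056);print('top only z56',Pt.round(4),Pt.mean(0).round(4))
Ps=plane(s,S,0.056);print('side only z56',Ps.round(4),Ps.mean(0).round(4))
for Q in (Pt,P):
    v=(Q[0]+Q[1]-Q[2]-Q[3])[:2];print('yaw',np.degrees(np.arctan2(v[1],v[0])), np.linalg.norm(Q[0]-Q[1]),np.linalg.norm(Q[0]-Q[2]))
h=np.array([(417,415),(381,545)])/3.4+[240,160];H=plane(t,h,0.008);print(H.round(4),H.mean(0).round(4));v=H[0]-H[1];print(np.degrees(np.arctan2(v[1],v[0])))
# cell bore circle
for c,n,win in ((t,'tc',(325,265,70,70)),(s,'sc',(345,210,75,75)),(t,'ts',(270,175,55,60)),(s,'ss',(215,200,60,90))):
    x,y,w,hh=win
    f=min(800/w,600/hh);cv2.imwrite(f'pics/{n}.png',cv2.resize(c['img'][y:y+hh,x:x+w],None,fx=f,fy=f,interpolation=cv2.INTER_CUBIC)[:,:,::-1]);print(n,f)
E
```

```text
(0, 1, 3, 2) [np.float64(0.0013), np.float64(0.0012), np.float64(0.0016), np.float64(0.0021)]
[[ 0.4512 -0.2759  0.0558]
 [ 0.4364 -0.3274  0.0585]
 [ 0.414  -0.2657  0.0541]
 [ 0.3987 -0.3165  0.0579]] [ 0.4251 -0.2964  0.0566]
top only z56 [[ 0.4518 -0.2757  0.056 ]
 [ 0.4372 -0.3275  0.056 ]
 [ 0.4147 -0.2654  0.056 ]
 [ 0.3997 -0.3164  0.056 ]] [ 0.4259 -0.2963  0.056 ]
side only z56 [[ 0.4505 -0.2758  0.056 ]
 [ 0.4368 -0.3306  0.056 ]
 [ 0.3983 -0.319   0.056 ]
 [ 0.4126 -0.2638  0.056 ]] [ 0.4246 -0.2973  0.056 ]
yaw -15.974433154965514 0.05390034939634567 0.03846119674227724
yaw -15.6719316176767 0.0536663421806417 0.038543691383604806
[[ 0.4636 -0.3093  0.008 ]
 [ 0.3891 -0.2885  0.008 ]] [ 0.4264 -0.2989  0.008 ]
-15.553252920896854
tc 8.571428571428571
sc 8.0
ts 10.0
ss 6.666666666666667
```

View pics/tc.png

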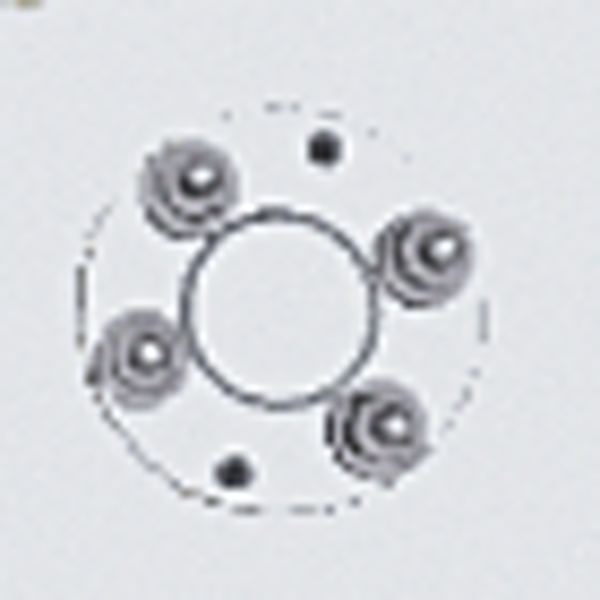

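View pics/ss.png

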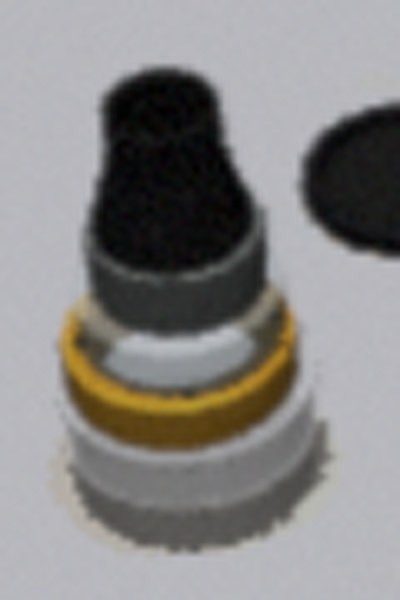

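Call:
play_rows:
  deltas:
    - [[-5,0,0,0.149,0,0,94],[-5,0,0,0.149,0,0,94],[-5,0,0,0.149,0,0,94],[-5,0,0,0.149,0,0,94],[-5,0,0,0.149,0,0,94],[-5,0,0,0.149,0,0,94],[-5,0,0,0.149,0,0,94],[-5,0,0,0.149,0,0,94],[-5,0,0,0.149,0,0,94],[-5,0,0,0.149,0,0,94]]
  grip_force: 20

```text
time_s: 1.45
ee_pos: [0.1838, 0.5183, 0.2556]
eef_rot: [0.233, 1.571, -1.604]
force: [-0.0, 1.0, 0.0]
grip_width: 0.0941
```

```bash
cat >> h.py <<'E'
from scipy.spatial.transform import Rotation as Rn
def st():
    o=ctrl.get_obs();R=Rn.from_euler('xyz',o['eef_rot']).as_matrix()
    y=R[:,1];return o,R,np.degrees(np.arctan2(y[1],y[0]))
def to(x,y,z):
    o,R,yaw=st();d=R.T@(np.array([x,y,z])-o['ee_pos'])*1000
    print('t',o['time_s'],'pos',np.round(o['ee_pos'],4),'yaw',round(yaw,2),'tilt',np.round(R[2,1:],4),'grip',round(o['grip_width'],4),'F',np.round(o['force'],1),'delta mm',np.round(d,1))
E
python3 - <<'E'
from h import *
to(0.56,-0.172,0.255)
E
```

```text
t 1.45 pos [0.1838 0.5183 0.2556] yaw -15.25 tilt [0. 0.] grip 0.0941 F [-0.  1.  0.] delta mm [  0.7 544.5 567.1]
```

Call:
play_rows:
  deltas:
    - [[0,27,28,0,0,0,94],[0,27,28,0,0,0,94],[0,27,28,0,0,0,94],[0,27,28,0,0,0,94],[0,27,28,0,0,0,94],[0,27,28,0,0,0,94],[0,27,28,0,0,0,94],[0,27,28,0,0,0,94],[0,27,28,0,0,0,94],[0,27,28,0,0,0,94]]

```text
time_s: 2.45
ee_pos: [0.3732, 0.1769, 0.2557]
eef_rot: [2.178, 1.57, 0.347]
force: [0.9, 0.6, -0.3]
grip_width: 0.0941
```

Call:
play_rows:
  deltas:
    - [[0,28,29,0,0,0,94],[0,28,29,0,0,0,94],[0,28,29,0,0,0,94],[0,28,29,0,0,0,94],[0,28,29,0,0,0,94],[0,28,29,0,0,0,94],[0,28,29,0,0,0,94],[0,28,29,0,0,0,94],[0,20,20,0,0,0,94],[0,10,10,0,0,0,94]]

```text
time_s: 3.45
ee_pos: [0.5514, -0.142, 0.2549]
eef_rot: [-1.458, 1.57, 2.993]
force: [-0.4, 0.1, 0.2]
grip_width: 0.0941
```

```bash
python3 - <<'E'
from h import *
to(0.56,-0.172,0.255)
cam('wrist','w1');cam('top','t1');cam('side','s1')
E
```

```text
t 3.45 pos [ 0.5514 -0.142   0.2549] yaw -14.99 tilt [-0.0006  0.0001] grip 0.0941 F [-0.4  0.1  0.2] delta mm [-0.1 16.1 26.8]
```

View pics/w1.png

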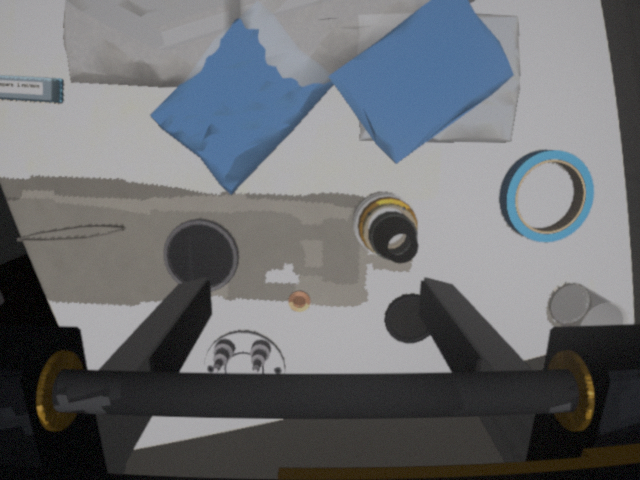

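View pics/s1.png

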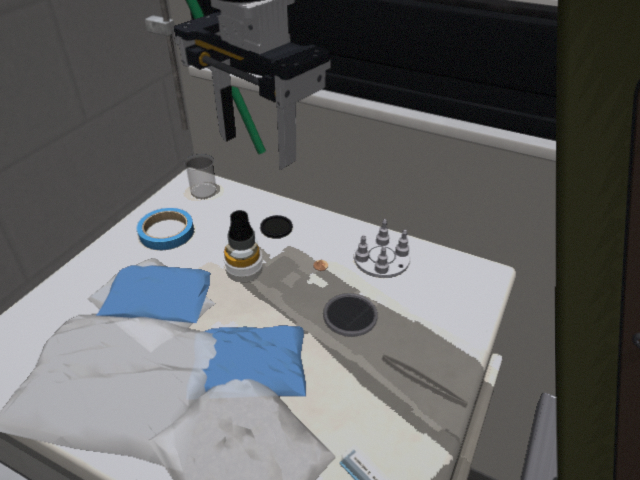

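```bash
python3 - <<'E'
from h import *
w=cam('wrist')
x,y,W,H=345,180,90,100
cv2.imwrite('pics/w1z.png',cv2.resize(w['img'][y:y+H,x:x+W],None,fx=6,fy=6,interpolation=cv2.INTER_CUBIC)[:,:,::-1])
P=[]
for c in (w,cam('top'),cam('side')):
    for z in (0,.03,.044,.058,.076,.112):
        P.append(proj(c,[(0.6105,-0.174,z)])[0])
    print(np.round(P[-6:],1).tolist())
    print('cell tips', np.round(proj(c,[(0.4512,-0.2759,.056),(0.4364,-0.3274,.056),(0.414,-0.2657,.056),(0.3987,-0.3165,.056)]),1).tolist(),'tray,stand,cone',np.round(proj(c,[(0.421,-0.162,.004),(0.621,-0.287,.004),(.508,-.238,.002)]),1).tolist())
print('TCP in wrist',proj(w,[st()[0]['ee_pos']]))
E
```

```text
[[380.2, 224.3], [384.8, 230.6], [387.1, 233.8], [389.6, 237.2], [393.2, 242.0], [401.3, 253.0]]
cell tips [[254.9, 372.7], [256.1, 417.9], [216.6, 372.0], [218.6, 416.6]] tray,stand,cone [[202.7, 259.7], [412.6, 320.5], [301.3, 304.6]]
[[295.6, 209.5], [294.8, 205.8], [294.5, 204.0], [294.1, 202.1], [293.7, 199.6], [292.6, 194.4]]
cell tips [[347.2, 286.2], [374.9, 294.5], [341.6, 306.3], [369.2, 315.0]] tray,stand,cone [[287.4, 303.0], [351.2, 204.7], [326.6, 259.7]]
[[245.5, 269.7], [244.0, 256.0], [243.3, 249.4], [242.6, 242.6], [241.7, 233.7], [239.7, 215.2]]
cell tips [[363.1, 236.3], [383.9, 220.9], [382.8, 247.3], [403.6, 231.4]] tray,stand,cone [[349.5, 313.5], [274.9, 226.7], [319.8, 264.6]]
TCP in wrist [[316.23003275 299.24520476]]
```

View pics/w1z.png

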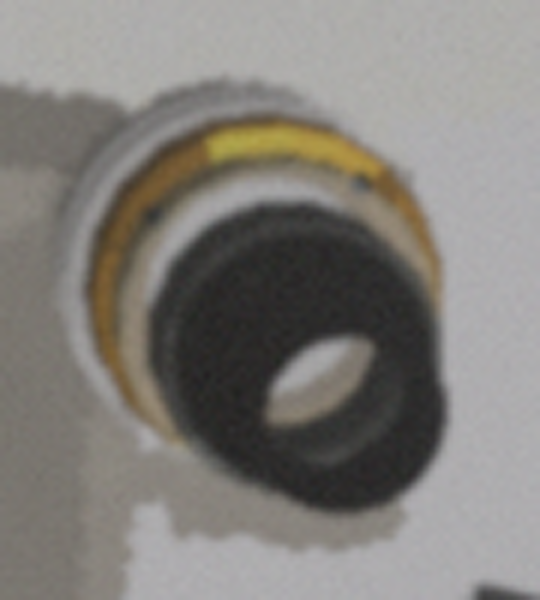

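View pics/ts.png

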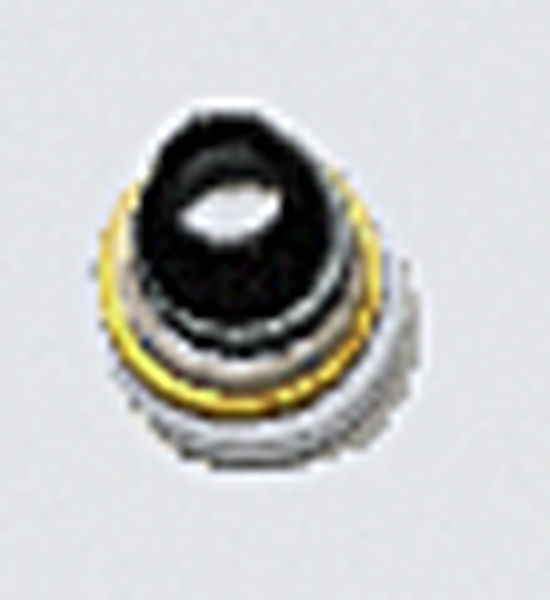

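```bash
python3 - <<'E'
from h import *
w=cam('wrist')
print(np.round(-w['R'].T@w['t'],3), st()[0]['ee_pos'])
x,y,W,H=190,320,110,70
cv2.imwrite('pics/w1c.png',cv2.resize(w['img'][y:y+H,x:x+W],None,fx=7,fy=7,interpolation=cv2.INTER_CUBIC)[:,:,::-1])
E
```

```text
[ 0.568 -0.07   0.434] [ 0.55063828 -0.13901815  0.25587002]
```

View pics/w1c.png

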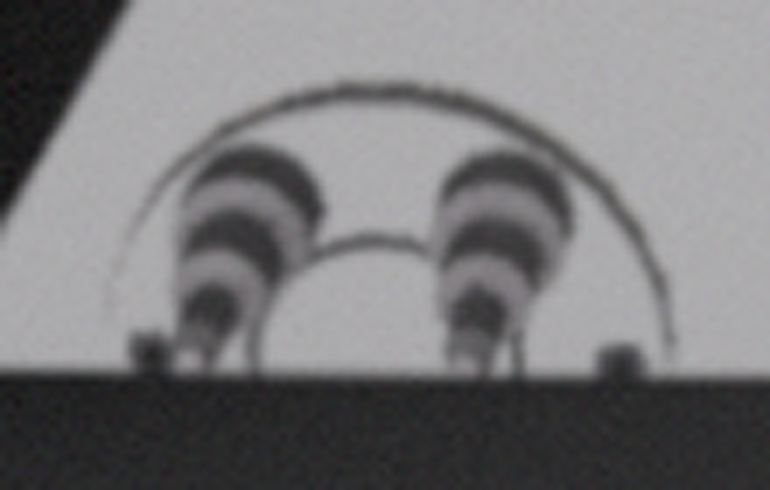

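```bash
python3 - <<'E'
from h import *
s=cam('side')
g=cv2.cvtColor(s['img'],cv2.COLOR_RGB2GRAY).astype(float)
for y in range(209,262,2):
    r=g[y]
    # subpixel dark extents thr 90
    xs=np.where(r[222:268]<100)[0]+222
    if len(xs)==0: continue
    a,b=xs[0],xs[-1]
    l=a-(100-r[a])/(r[a-1]-r[a]); rr=b+(100-r[b])/(r[b+1]-r[b])
    print(y,round(l,1),round(rr,1),'w',round(rr-l,1))
for z in (.058,.076,.095,.112):
    for R in (.014,.018,.021):
        q=proj(s,circ(.6115,-.174,z,R));print(z,R,np.round([q[:,0].min(),q[:,0].max(),q[:,0].max()-q[:,0].min(),q[:,1].min(),q[:,1].max()],1))
E
```

```text
211 234.5 244.3 w 9.8
213 231.5 246.5 w 15.0
215 230.1 247.3 w 17.2
217 230.0 247.5 w 17.5
219 230.0 246.8 w 16.7
221 230.4 276.9 w 46.5
223 230.2 302.5 w 72.3
225 230.0 232.5 w 2.5
227 229.2 249.5 w 20.3
229 229.0 inf w inf
231 228.2 inf w inf
233 227.9 291.7 w 63.8
235 227.6 255.7 w 28.1
237 227.6 254.4 w 26.7
239 227.8 254.3 w 26.4
241 228.1 254.3 w 26.2
243 228.4 254.4 w 25.9
245 229.2 253.2 w 24.1
247 230.5 257.5 w 27.1
249 224.9 258.4 w 33.4
251 225.4 258.8 w 33.4
253 227.6 259.0 w 31.4
255 229.2 259.2 w 29.9
257 224.8 258.4 w 33.6
259 225.4 257.4 w 32.0
261 226.6 255.6 w 29.0
0.058 0.014 [233.  251.1  18.1 236.6 248.4]
0.058 0.018 [230.4 253.7  23.3 235.  250.1]
0.058 0.021 [228.5 255.7  27.2 233.7 251.4]
0.076 0.014 [231.9 250.3  18.4 227.7 239.5]
0.076 0.018 [229.3 252.9  23.6 226.1 241.2]
0.076 0.021 [227.3 254.9  27.6 224.9 242.5]
0.095 0.014 [230.8 249.4  18.7 218.1 229.8]
0.095 0.018 [228.1 252.1  24.  216.5 231.5]
0.095 0.021 [226.1 254.1  28.  215.3 232.8]
0.112 0.014 [229.7 248.6  18.9 209.3 220.8]
0.112 0.018 [227.  251.3  24.3 207.7 222.5]
0.112 0.021 [224.9 253.3  28.4 206.5 223.8]<stdin>:10: RuntimeWarning: divide by zero encountered in scalar divide
```

```bash
cat >> h.py <<'E'
def arcfit(c,mask,z,r):
    # fit centre with known radius to outer boundary of mask (hull pts cast on plane z), robust
    from scipy.optimize import least_squares
    cs,_=cv2.findContours(mask.astype(np.uint8),cv2.RETR_EXTERNAL,cv2.CHAIN_APPROX_NONE)
    k=np.concatenate([q for q in cs if len(q)>3]).reshape(-1,2).astype(float)
    P=plane(c,k,z)[:,:2]
    c0=P.mean(0)
    s=least_squares(lambda p:np.hypot(*(P-p).T)-r,c0,loss='soft_l1',f_scale=.0007)
    e=np.hypot(*(P-s.x).T)-r
    return s.x,np.median(abs(e)),P,k
E
python3 - <<'E'
from h import *
for n,win in (('top',(275,180,50,45)),('wrist',(350,185,75,80)),('side',(218,230,50,35))):
    c=cam(n);hsv=cv2.cvtColor(c['img'],cv2.COLOR_RGB2HSV)
    m=np.zeros(hsv.shape[:2],bool);x,y,w,h=win
    m[y:y+h,x:x+w]=((hsv[...,1]>110)&(hsv[...,0]>12)&(hsv[...,0]<35))[y:y+h,x:x+w]
    print(n,m.sum())
    ys,xs=np.where(m)
    pts=np.c_[xs,ys].astype(float)
    if n=='side': # lateral extents only
        k=[]
        for r in range(236,262):
            q=xs[ys==r]
            if len(q): k.append((r,q.min(),q.max()))
        print(k); print(np.round([proj(c,[(0.6115,-.1735,z)])[0] for z in (.03,.044)],1))
        q=proj(c,circ(.6115,-.1735,.044,.028));print(q.min(0),q.max(0))
        q=proj(c,circ(.6115,-.1735,.030,.028));print(q.min(0),q.max(0))
        continue
    h=cv2.convexHull(pts.astype(np.float32)).reshape(-1,2)
    P=plane(c,h.astype(float),.044)[:,:2]
    from scipy.optimize import least_squares
    s=least_squares(lambda p:np.hypot(*(P-p).T)-.028,[.61,-.174],loss='soft_l1',f_scale=.0007)
    print(s.x,np.round((np.hypot(*(P-s.x).T)-.028)*1000,1))
to(0.6115,-0.1735,0.15)
E
```

```text
top 129
[ 0.614076   -0.17086662] [ 0.4  0.3  1.2  1.1  0.7  0.1 -0.1 -1.8 -2.2 10.7 29.2 24.  -0.5 -0.6
 -0.3]
wrist 334
[ 0.61343638 -0.17103419] [-2.4 -2.4 -2.1 -1.6 -1.4 -1.1 -0.6 -0.3 -0.2 -0.  -0.1  0.2  0.2  0.3
  0.8  0.6  0.  -0.2 -0.7 -0.7 -0.9 -1.4 -1.4 -2. ]
side 264
[(236, np.int64(248), np.int64(248)), (247, np.int64(257), np.int64(258)), (248, np.int64(226), np.int64(258)), (249, np.int64(225), np.int64(258)), (250, np.int64(225), np.int64(258)), (251, np.int64(224), np.int64(258)), (252, np.int64(224), np.int64(258)), (253, np.int64(225), np.int64(258)), (254, np.int64(225), np.int64(258)), (255, np.int64(225), np.int64(258)), (256, np.int64(225), np.int64(258)), (257, np.int64(226), np.int64(257)), (258, np.int64(226), np.int64(257)), (259, np.int64(226), np.int64(256)), (260, np.int64(227), np.int64(255)), (261, np.int64(227), np.int64(255))]
[[243.3 256. ]
 [242.6 249.4]]
[224.62873867 237.80660051] [260.54698181 261.51567546]
[225.52651141 244.37639004] [261.06568785 268.16624765]
t 4.0 pos [ 0.5508 -0.1396  0.2557] yaw -14.86 tilt [ 0.0004 -0.    ] grip 0.0943 F [ 1.  -0.7  0.2] delta mm [105.7  67.3  17.2]
```

Call:
play_rows:
  deltas:
    - [[10,14,3,0.015,0,0,94],[25,27,6,0,0,0,94],[30,18,4,0,0,0,94],[30,10,2,0,0,0,90],[20,0,0,0,0,0,80],[10,0,0,0,0,0,70],[5,0,0,0,0,0,60],[0,0,0,0,0,0,60]]

```text
time_s: 4.8
ee_pos: [0.6134, -0.173, 0.1259]
eef_rot: [1.482, 1.57, -0.364]
force: [0.9, -0.0, 0.5]
grip_width: 0.0622
```

```bash
cat >> h.py <<'E'
def z(n,win,name):
    c=cam(n);x,y,w,h=win;f=min(800/w,600/h)
    cv2.imwrite(f'pics/{name}.png',cv2.resize(c['img'][y:y+h,x:x+w],None,fx=f,fy=f,interpolation=cv2.INTER_CUBIC)[:600,:800,::-1]);print(n,win,'f',round(f,2));return c
E
python3 - <<'E'
from h import *
to(0.613,-0.172,0.097)
z('side',(190,150,120,130),'s2');z('wrist',(0,0,640,480),'w2')
E
```

```text
t 4.8 pos [ 0.6134 -0.173   0.1259] yaw -15.75 tilt [0.0005 0.    ] grip 0.0622 F [ 0.9 -0.   0.5] delta mm [28.9 -0.7 -0.9]
side (190, 150, 120, 130) f 4.62
wrist (0, 0, 640, 480) f 1.25
```

View pics/s2.png

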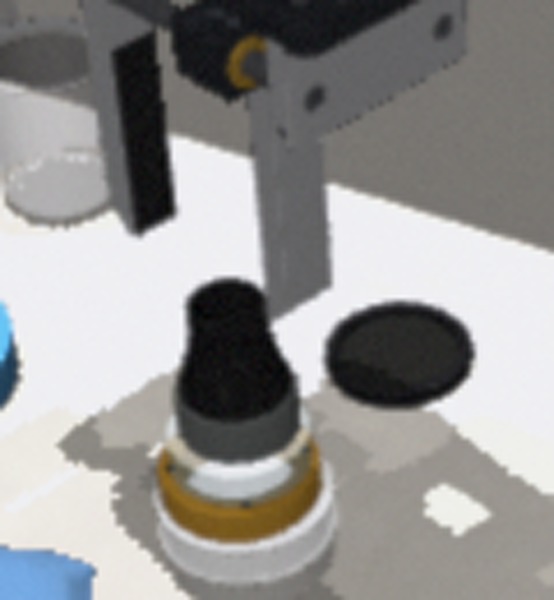

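View pics/w2.png

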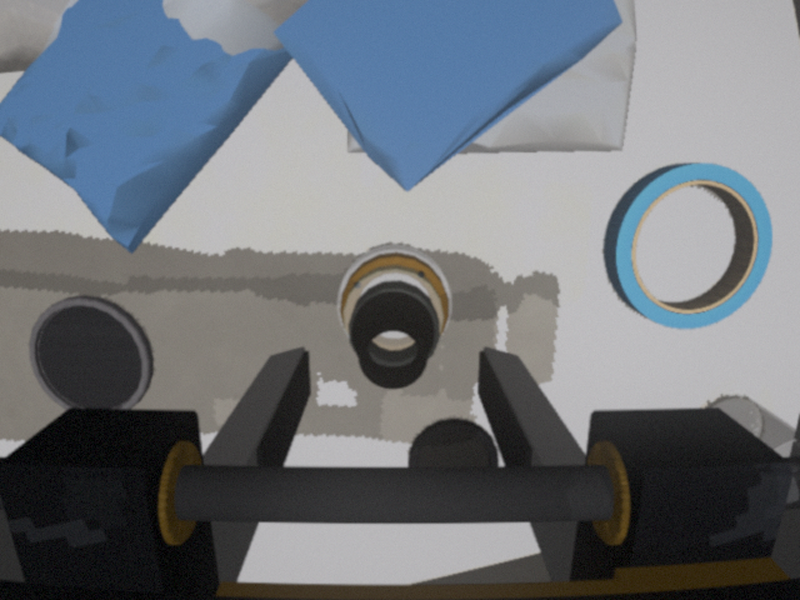

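Call:
play_rows:
  deltas:
    - [[14,0,0,0,0,0,60],[10,-0.5,-1,0,0,0,60],[4,0,0,0,0,0,50],[0,0,0,0,0,0,40],[0,0,0,0,0,0,32],[0,0,0,0,0,0,26],[0,0,0,0,0,0,22],[0,0,0,0,0,0,20]]
  grip_force: 15

```text
time_s: 5.7
ee_pos: [0.6133, -0.1721, 0.0978]
eef_rot: [1.492, 1.57, -0.353]
force: [-0.4, -0.1, 1.8]
grip_width: 0.0256
```

```bash
python3 - <<'E'
from h import *
to(0.613,-0.172,0.097)
z('side',(190,150,120,130),'s3');z('wrist',(200,150,240,180),'w3')
E
```

```text
t 5.7 pos [ 0.6133 -0.1721  0.0978] yaw -15.76 tilt [0.0006 0.    ] grip 0.0256 F [-0.4 -0.1  1.8] delta mm [ 0.8 -0.3 -0. ]
side (190, 150, 120, 130) f 4.62
wrist (200, 150, 240, 180) f 3.33
```

View pics/s3.png

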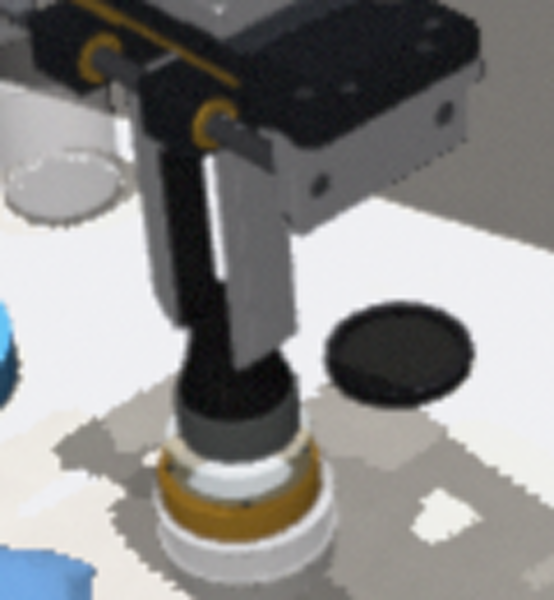

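View pics/w3.png

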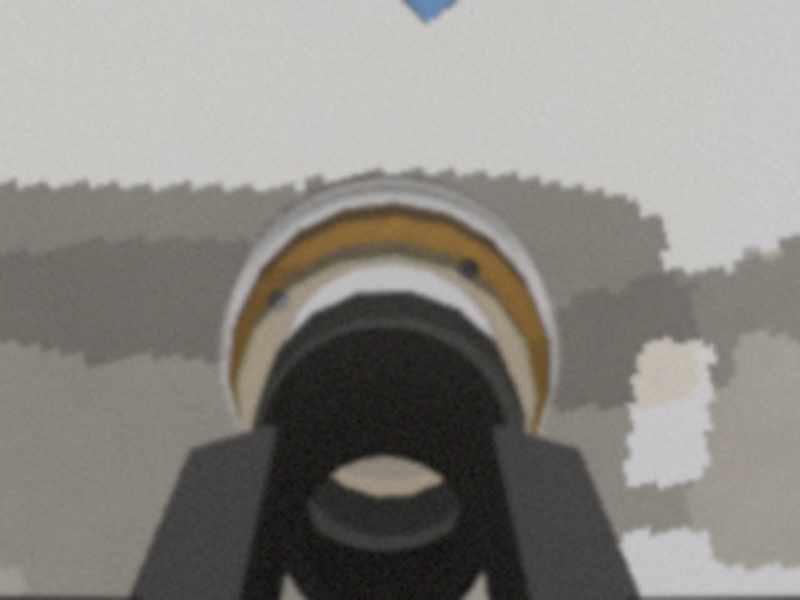

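Call:
play_rows:
  deltas:
    - [[-4,0,0,0,0,0,20],[-8,0,0,0,0,0,20],[-12,0,0,0,0,0,20],[-12,3,9,0,0,0,20],[0,6,18,0,0,0,20],[0,9,25,0,0,0,20],[0,9,25,0,0,0,20],[0,6,18,0,0,0,20],[20,3,9,0,0,0,20],[20,2,5,0,0,0,20]]

```text
time_s: 6.8
ee_pos: [0.6197, -0.2901, 0.093]
eef_rot: [1.111, 1.57, -0.737]
force: [0.2, -0.5, -0.4]
grip_width: 0.0262
```

```bash
python3 - <<'E'
from h import *
to(0.6203,-0.2875,0.027)
z('side',(190,130,160,150),'s4');z('wrist',(120,100,360,270),'w4');z('top',(240,160,160,120),'t4')
E
```

```text
t 6.8 pos [ 0.6197 -0.2901  0.093 ] yaw -15.86 tilt [0.0009 0.0005] grip 0.0262 F [ 0.2 -0.5 -0.4] delta mm [66.  -0.2 -2.7]
side (190, 130, 160, 150) f 4.0
wrist (120, 100, 360, 270) f 2.22
top (240, 160, 160, 120) f 5.0
```

View pics/s4.png

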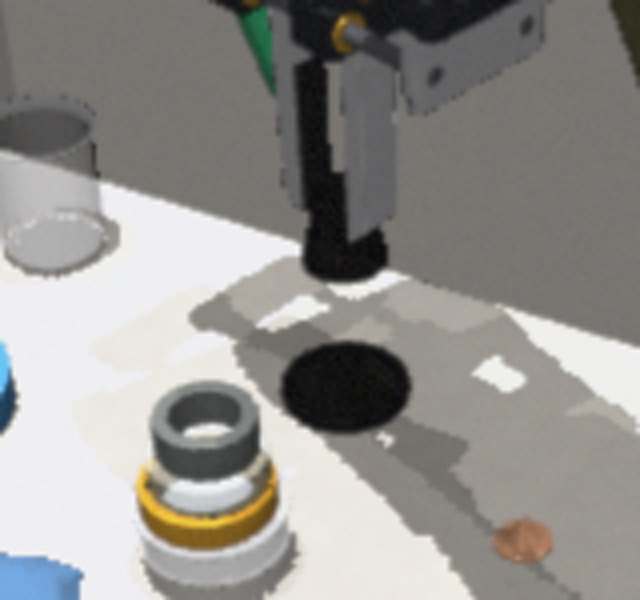

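View pics/w4.png

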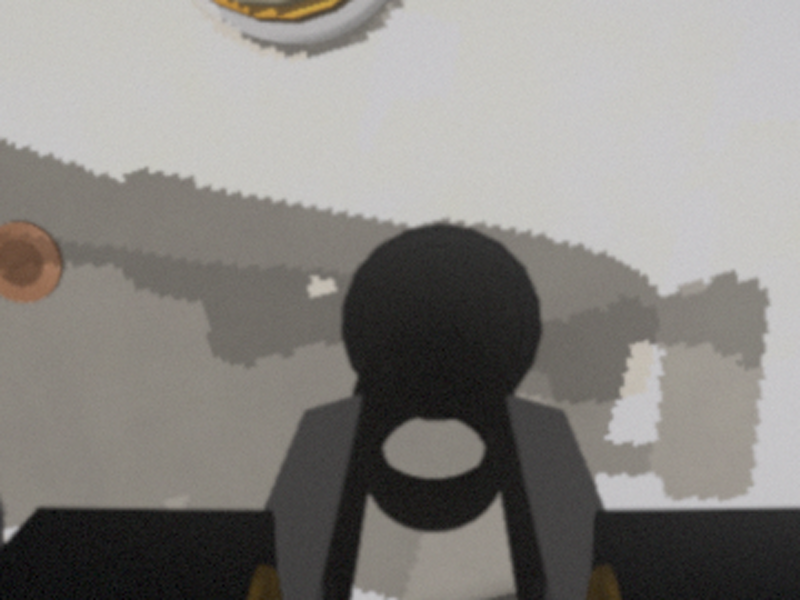

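Call:
play_rows:
  deltas:
    - [[10,0,-1.5,0,0,0,20],[20,0,-1,0,0,0,20],[18,0,0,0,0,0,20],[9,0,0,0,0,0,20],[5,0,0,0,0,0,20],[3,0,0,0,0,0,20],[1.5,0,0,0,0,0,20],[0,0,0,0,0,0,20]]

```text
time_s: 7.75
ee_pos: [0.621, -0.2849, 0.0275]
eef_rot: [1.348, 1.57, -0.498]
force: [-0.6, 1.3, 0.1]
grip_width: 0.0258
```

```bash
python3 - <<'E'
from h import *
to(0.6203,-0.2875,0.0258)
z('side',(210,150,120,130),'s5');z('wrist',(120,100,360,270),'w5')
E
```

```text
t 7.75 pos [ 0.621  -0.2849  0.0275] yaw -15.75 tilt [0.0007 0.0002] grip 0.0258 F [-0.6  1.3  0.1] delta mm [1.7 0.1 2.6]
side (210, 150, 120, 130) f 4.62
wrist (120, 100, 360, 270) f 2.22
```

View pics/s5.png

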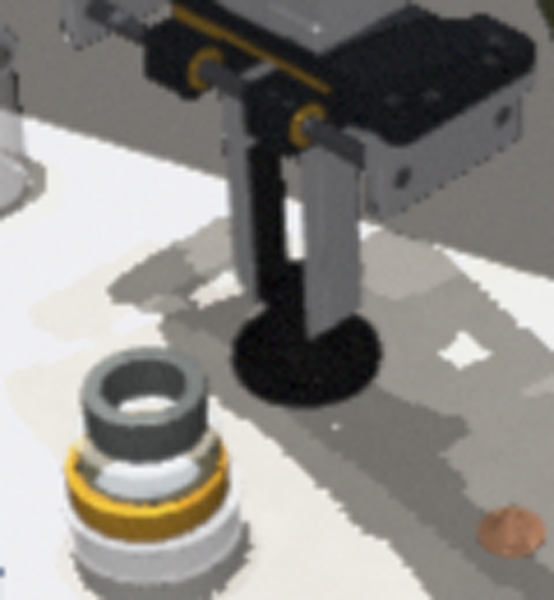

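View pics/w5.png

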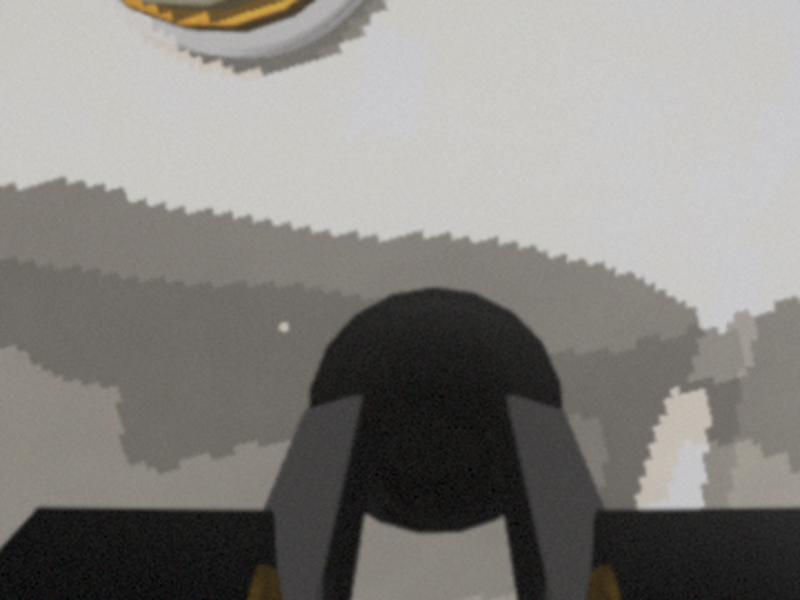

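Call:
play_rows:
  deltas:
    - [[0.5,0,1.5,0,0,0,20],[1,0,1,0,0,0,20],[0,0,0,0,0,0,20],[0,0,0,0,0,0,20]]

```text
time_s: 8.25
ee_pos: [0.6202, -0.2874, 0.0257]
eef_rot: [1.112, 1.57, -0.734]
force: [-0.8, 0.1, 1.6]
grip_width: 0.0259
```

Call:
play_rows:
  deltas:
    - [[0,0,0,0,0,0,30],[0,0,0,0,0,0,40],[0,0,0,0,0,0,50],[0,0,0,0,0,0,56],[-10,0,0,0,0,0,56],[-20,0,0,0,0,0,56],[-25,0,0,0,0,0,56],[-25,0,0,0,0,0,60],[-15,0,0,0,0,0,60],[0,0,0,0,0,0,60]]

```text
time_s: 9.25
ee_pos: [0.6209, -0.2877, 0.1232]
eef_rot: [1.366, 1.567, -0.48]
force: [-0.6, 0.5, 0.5]
grip_width: 0.0597
```

```bash
python3 - <<'E'
from h import *
to(0.613,-0.172,0.12)
z('side',(190,170,120,130),'s6');z('wrist',(120,50,360,270),'w6');z('top',(270,160,120,90),'t6')
E
```

```text
t 9.25 pos [ 0.6209 -0.2877  0.1232] yaw -15.76 tilt [0.0039 0.0008] grip 0.0597 F [-0.6  0.5  0.5] delta mm [   2.9  -39.  -109.2]
side (190, 170, 120, 130) f 4.62
wrist (120, 50, 360, 270) f 2.22
top (270, 160, 120, 90) f 6.67
```

View pics/s6.png

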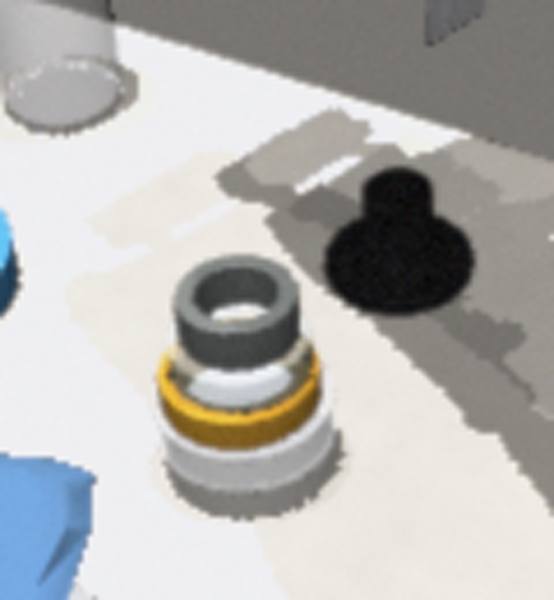

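View pics/w6.png

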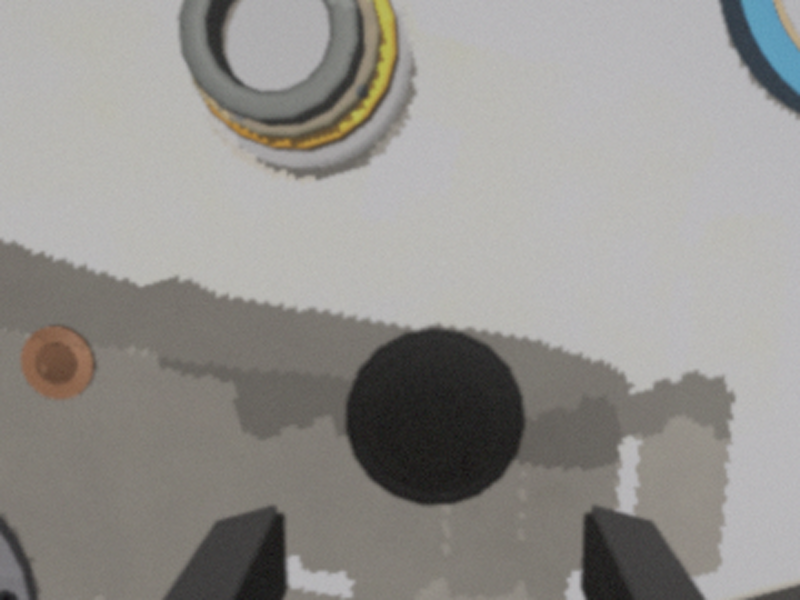

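View pics/t6.png

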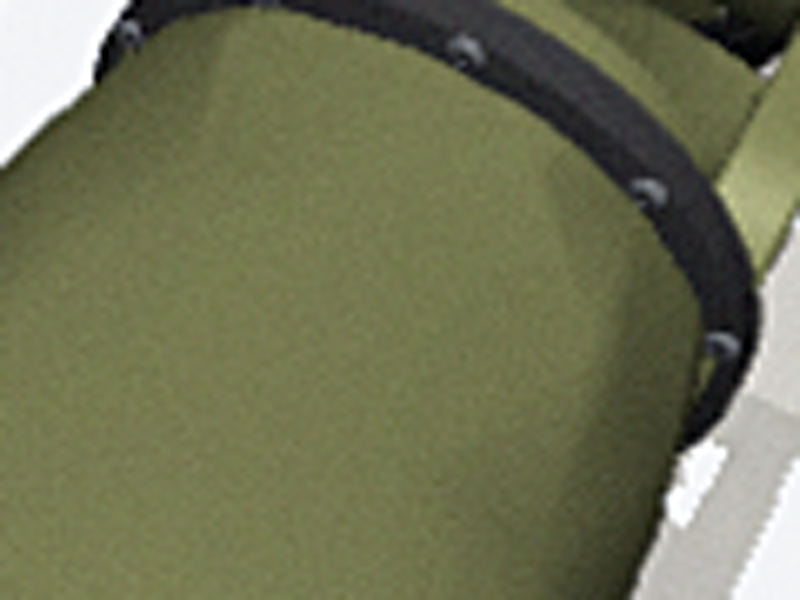

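Call:
play_rows:
  deltas:
    - [[0,-4,-11,0,0,0,66],[0,-8,-22,0,0,0,66],[0,-11,-30,0,0,0,66],[0,-9,-25,0,0,0,66],[0,-5,-15,0,0,0,66],[0,-2,-6,0,0,0,66],[0,0,0,0,0,0,66],[0,0,0,0,0,0,66]]

```text
time_s: 10.2
ee_pos: [0.6121, -0.1725, 0.1203]
eef_rot: [-0.721, 1.571, -2.567]
force: [-0.3, -1.1, -0.3]
grip_width: 0.0656
```

```bash
python3 - <<'E'
from h import *
to(0.613,-0.172,0.12)
c=z('wrist',(200,150,240,180),'w7');print(proj(c,[(.613,-.172,.076),(.613,-.172,.044)]))
z('side',(190,170,120,130),'s7')
E
```

```text
t 10.2 pos [ 0.6121 -0.1725  0.1203] yaw -15.79 tilt [-0.0001  0.0001] grip 0.0656 F [-0.3 -1.1 -0.3] delta mm [ 0.3  0.7 -0.7]
wrist (200, 150, 240, 180) f 3.33
[[317.94428533 268.82946009]
 [317.61071275 253.1862093 ]]
side (190, 170, 120, 130) f 4.62
```

View pics/w7.png

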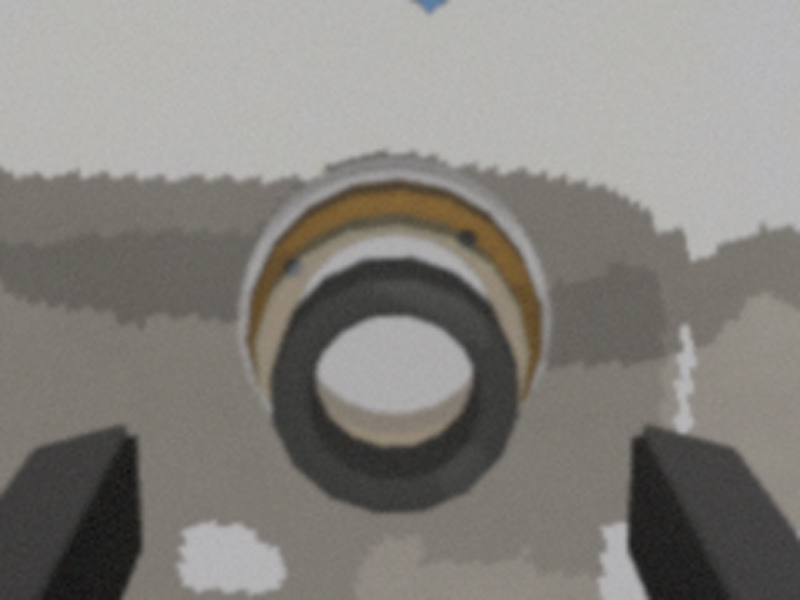

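Call:
play_rows:
  deltas:
    - [[15,0.7,-1,0,0,0,62],[25,0,0,0,0,0,60],[13,0,0,0,0,0,60],[6,0,0,0,0,0,54],[0,0,0,0,0,0,48],[0,0,0,0,0,0,44],[0,0,0,0,0,0,40],[0,0,0,0,0,0,36],[0,0,0,0,0,0,36]]
  grip_force: 15

```text
time_s: 11.2
ee_pos: [0.6135, -0.1712, 0.0623]
eef_rot: [1.469, 1.569, -0.376]
force: [-0.7, -0.8, 5.9]
grip_width: 0.0413
```

```bash
python3 - <<'E'
from h import *
to(0.613,-0.172,0.061)
z('side',(190,170,120,130),'s8')
E
```

```text
t 11.2 pos [ 0.6135 -0.1712  0.0623] yaw -15.75 tilt [0.0016 0.0002] grip 0.0413 F [-0.7 -0.8  5.9] delta mm [ 1.3 -0.3  1. ]
side (190, 170, 120, 130) f 4.62
```

View pics/s8.png

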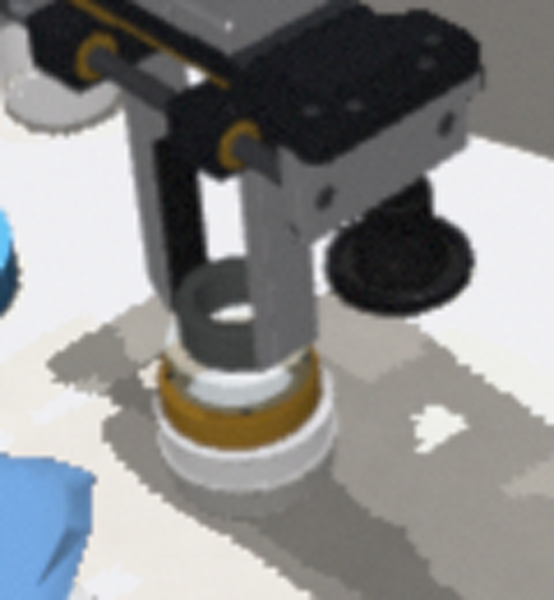

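Call:
play_rows:
  deltas:
    - [[-2,0,0,0,0,0,36],[-3,0,0,0,0,0,36],[-5,0,0,0,0,0,36],[-5,0,0,0,0,0,36],[0,0,0,0,0,0,36]]

```text
time_s: 11.75
ee_pos: [0.6134, -0.1711, 0.0774]
eef_rot: [1.518, 1.57, -0.328]
force: [0.2, -0.8, -0.1]
grip_width: 0.0411
```

```bash
python3 - <<'E'
from h import *
to(0.613,-0.172,0.061)
z('side',(190,170,120,130),'s9')
E
```

```text
t 11.75 pos [ 0.6134 -0.1711  0.0774] yaw -15.75 tilt [0.0013 0.0001] grip 0.0411 F [ 0.2 -0.8 -0.1] delta mm [16.4 -0.2  1. ]
side (190, 170, 120, 130) f 4.62
```

View pics/s9.png

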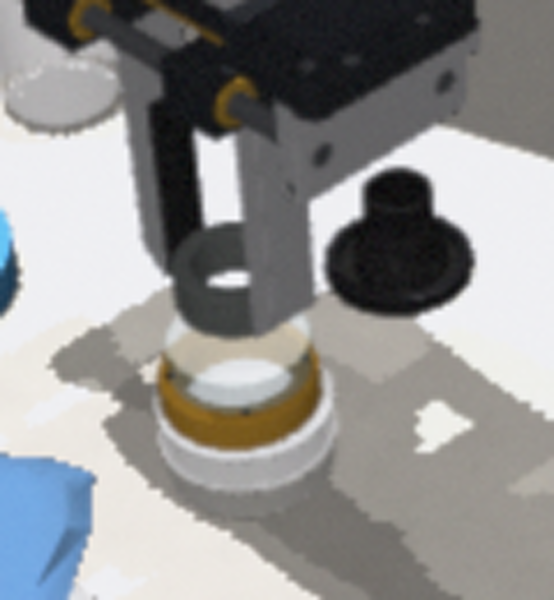

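Call:
play_rows:
  deltas:
    - [[-15,-5,6,0,0,0,36],[-20,-13,15,0,0,0,36],[-8,-20,23,0,0,0,36],[0,-25,30,0,0,0,36],[0,-26,31,0,0,0,36],[0,-24,29,0,0,0,36],[0,-18,21,0,0,0,36],[0,-10,12,0,0,0,36],[0,-5,6,0,0,0,36],[0,0,0,0,0,0,36]]

```text
time_s: 12.8
ee_pos: [0.4255, -0.2981, 0.1198]
eef_rot: [1.256, 1.57, -0.591]
force: [0.2, -0.3, -1.0]
grip_width: 0.0413
```

Call:
play_rows:
  deltas:
    - [[0,0,0,0,0,0,36],[0,0,0,0,0,0,36]]

```text
time_s: 13.0
ee_pos: [0.4263, -0.2973, 0.1194]
eef_rot: [-2.618, 1.571, 1.82]
force: [0.2, -0.3, -0.4]
grip_width: 0.0413
```

```bash
python3 - <<'E'
from h import *
to(0.4255,-0.298,0.061)
z('side',(320,130,120,130),'s10');z('wrist',(0,0,640,480),'w10');c=cam('top','t10')
print(plane(c,[(357.8,301.05)],.008))
E
```

```text
t 13.0 pos [ 0.4263 -0.2973  0.1194] yaw -15.69 tilt [-0.0001 -0.0001] grip 0.0413 F [ 0.2 -0.3 -0.4] delta mm [58.4 -0.6  0.9]
side (320, 130, 120, 130) f 4.62
wrist (0, 0, 640, 480) f 1.25
[[ 0.42637437 -0.2996912   0.008     ]]
```

View pics/s10.png

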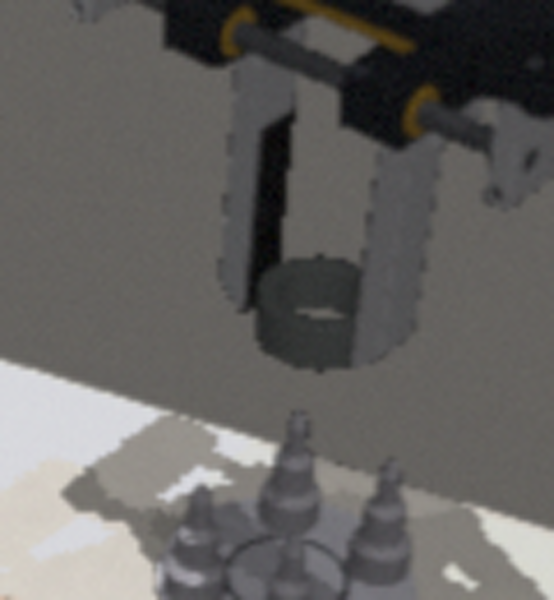

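View pics/w10.png

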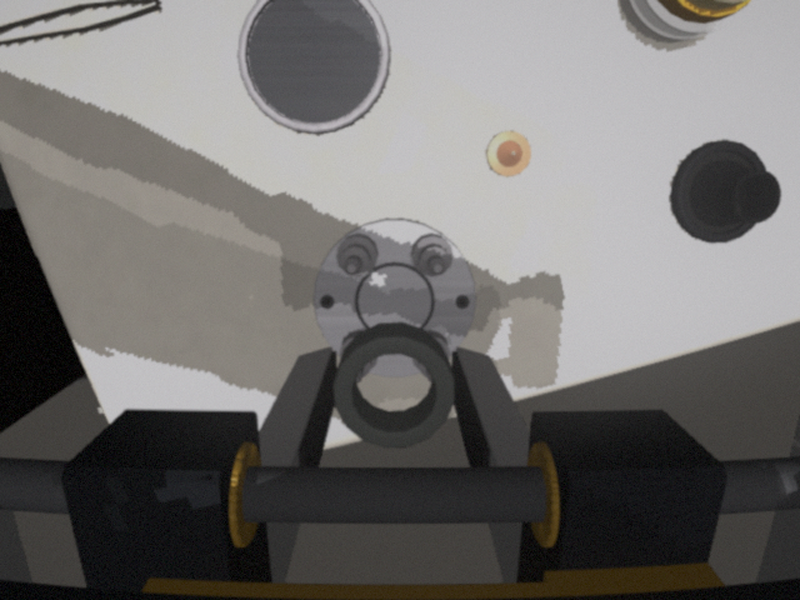

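```bash
cat > pc.py <<'E'
from h import *
def cell(c,win=(250,170,130,100)):
    # bore circle & holes: dark holes by blob
    x,y,w,h=win;g=cv2.cvtColor(c['img'],cv2.COLOR_RGB2GRAY)
    return g
E
python3 - <<'E'
from h import *
w=z('wrist',(245,165,150,112),'w11')
x,y,W,H=245,265,150,100
cv2.imwrite('pics/w12.png',cv2.resize(w['img'][y:y+H,x:x+W],None,fx=5.33,fy=5.33,interpolation=cv2.INTER_CUBIC)[:,:,::-1])
print(plane(w,[(327/1.25,302/1.25),(462/1.25,302/1.25)],.008))
E
```

```text
wrist (245, 165, 150, 112) f 5.33
[[ 0.38899295 -0.28758281  0.008     ]
 [ 0.46172354 -0.30803212  0.008     ]]
```

View pics/w11.png

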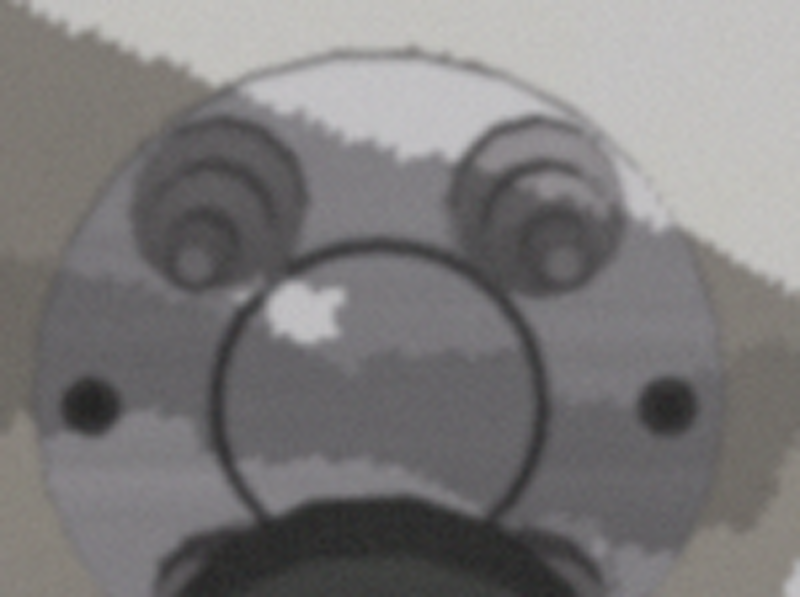

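View pics/w12.png

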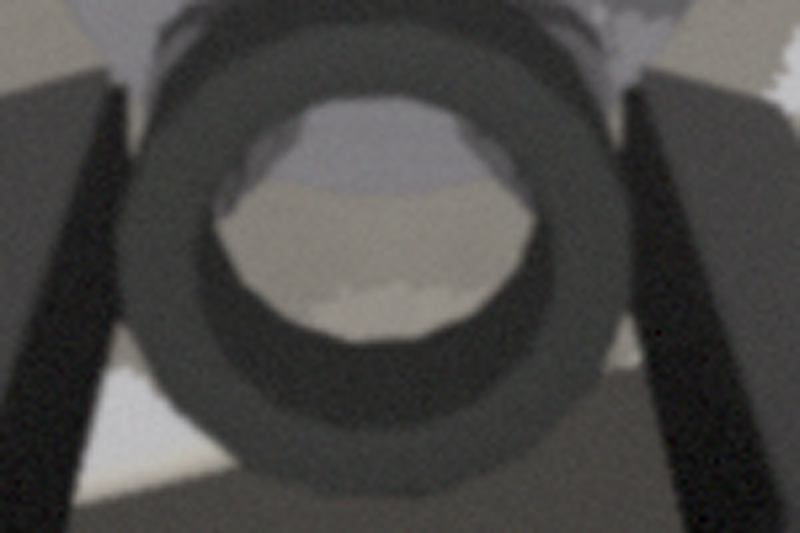

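```bash
python3 - <<'E'
from h import *
w=cam('wrist')
A=plane(w,[(262.06,241.1),(370.25,240.95)],.008);print('holes mid',A.mean(0))
B=plane(w,[(245+381.5/5.333,165+405/5.333)],.008);print('bore',B)
for zz in (.1355,.138):
    S=plane(w,[(315.3,313.3)],zz);print('spacer',zz,S)
    L=plane(w,[(245+117/5.333,313.3),(245+633/5.333,313.3)],zz);print('diam',np.linalg.norm(L[0]-L[1]))
print(st()[0]['ee_pos'],w['cx'],w['cy'])
E
```

```text
holes mid [ 0.42574911 -0.29759953  0.008     ]
bore [[ 0.42602048 -0.29761609  0.008     ]]
spacer 0.1355 [[ 0.42538328 -0.29653218  0.1355    ]]
diam 0.03959571810309589
spacer 0.138 [[ 0.42567626 -0.29548725  0.138     ]]
diam 0.038983053718984334
[ 0.42582617 -0.29758162  0.1193748 ] 314.94109707423615 242.72384464912642
```

```bash
python3 - <<'E'
from h import *
s=cam('side');o,R,yaw=st();p=o['ee_pos']
def zz(P): return (proj(s,P)-[320,130])*4.615
for hb in (-.012,-.006,-.002,0):
    b=zz(circ(*p[:2],p[2]+hb,.021));t=zz(circ(*p[:2],p[2]+hb+.018,.021))
    print(hb,'bot max y',b[:,1].max().round(0),'top min y',t[:,1].min().round(0),'x',b[:,0].min().round(0),t[:,0].min().round(0),b[:,0].max().round(0))
for sgn in (-1,1):
    for zo in (-.008,.008): print('tip',sgn,zo,zz([p+R[:,1]*sgn*.0206+R[:,2]*zo]).round(0), zz([p+R[:,1]*sgn*.033+R[:,2]*zo]).round(0))
E
```

```text
-0.012 bot max y 396.0 top min y 275.0 x 242.0 246.0 370.0
-0.006 bot max y 381.0 top min y 261.0 x 243.0 247.0 372.0
-0.002 bot max y 372.0 top min y 251.0 x 244.0 248.0 373.0
0 bot max y 367.0 top min y 246.0 x 245.0 249.0 374.0
tip -1 -0.008 [[346. 365.]] [[377. 381.]]
tip -1 0.008 [[375. 343.]] [[407. 358.]]
tip 1 -0.008 [[244. 313.]] [[215. 298.]]
tip 1 0.008 [[274. 292.]] [[244. 277.]]
```

Call:
play_rows:
  deltas:
    - [[10,0,0,0,0,0,36],[20,0,0,0,0,0,36],[20,0,0,0,0,0,36],[15,0,0,0,0,0,36],[10,0,0,0,0,0,36],[8,0,0,0,0,0,36],[4,0,0,0,0,0,36],[0,0,0,0,0,0,36],[0,0,0,0,0,0,36]]

```text
time_s: 14.2
ee_pos: [0.4258, -0.298, 0.0329]
eef_rot: [1.108, 1.57, -0.738]
force: [0.2, -0.6, -0.7]
grip_width: 0.0412
```

```bash
python3 - <<'E'
from h import *
to(0.4257,-0.2978,0.011)
z('side',(330,170,100,110),'s13');z('wrist',(200,150,240,180),'w13')
E
```

```text
t 14.2 pos [ 0.4258 -0.298   0.0329] yaw -15.75 tilt [0.0006 0.0003] grip 0.0412 F [ 0.2 -0.6 -0.7] delta mm [21.9 -0.2 -0.2]
side (330, 170, 100, 110) f 5.45
wrist (200, 150, 240, 180) f 3.33
```

View pics/s13.png

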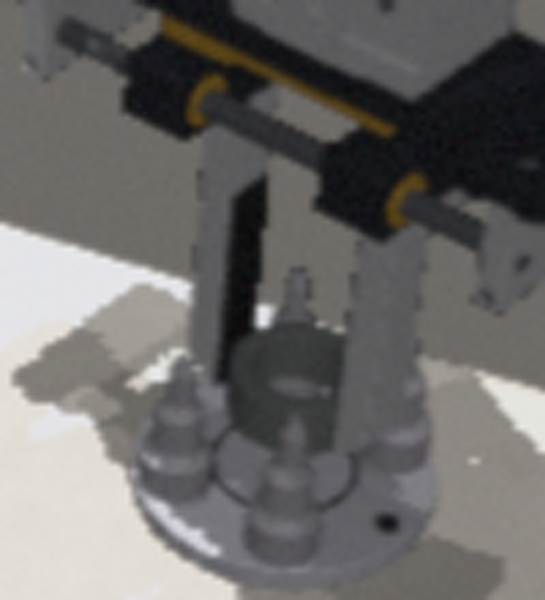

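View pics/w13.png

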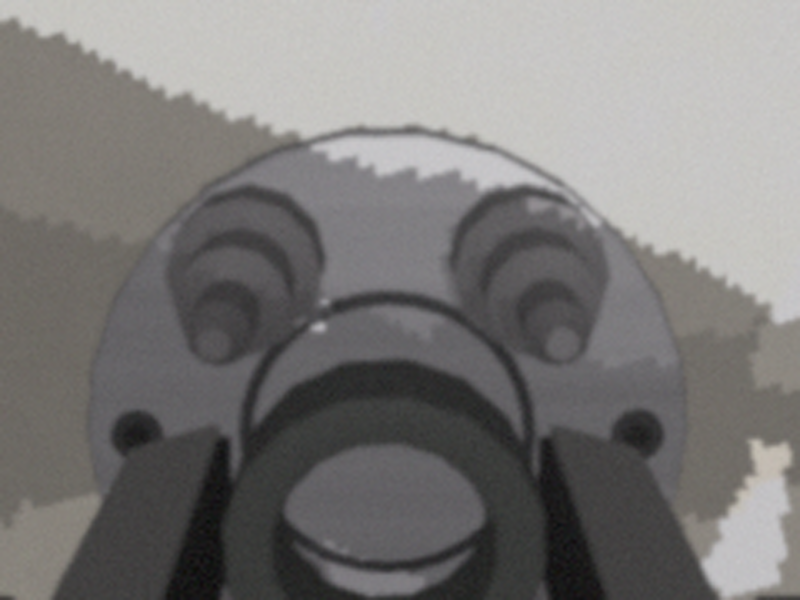

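Call:
play_rows:
  deltas:
    - [[5,0,0,0,0,0,36],[5,0,0,0,0,0,36],[3,0,0,0,0,0,36],[3,0,0,0,0,0,36],[0,0,0,0,0,0,36],[0,0,0,0,0,0,36]]

```text
time_s: 14.9
ee_pos: [0.4258, -0.2977, 0.0163]
eef_rot: [2.449, 1.57, 0.603]
force: [4.1, 3.6, -2.0]
grip_width: 0.041
```

Call:
play_rows:
  deltas:
    - [[2,0,0,0,0,0,36],[2,0,0,0,0,0,36],[0,0,0,0,0,0,36],[0,0,0,0,0,0,36]]

```text
time_s: 15.3
ee_pos: [0.426, -0.2977, 0.0125]
eef_rot: [1.759, 1.57, -0.087]
force: [5.3, 3.7, -0.9]
grip_width: 0.0415
```

```bash
python3 - <<'E'
from h import *
to(0.4257,-0.2978,0.011)
z('side',(330,170,100,110),'s14');z('wrist',(200,150,240,180),'w14')
E
```

```text
t 15.3 pos [ 0.426  -0.2977  0.0125] yaw -15.75 tilt [ 0.0007 -0.0001] grip 0.0415 F [ 5.3  3.7 -0.9] delta mm [ 1.5 -0.2  0.1]
side (330, 170, 100, 110) f 5.45
wrist (200, 150, 240, 180) f 3.33
```

View pics/s14.png

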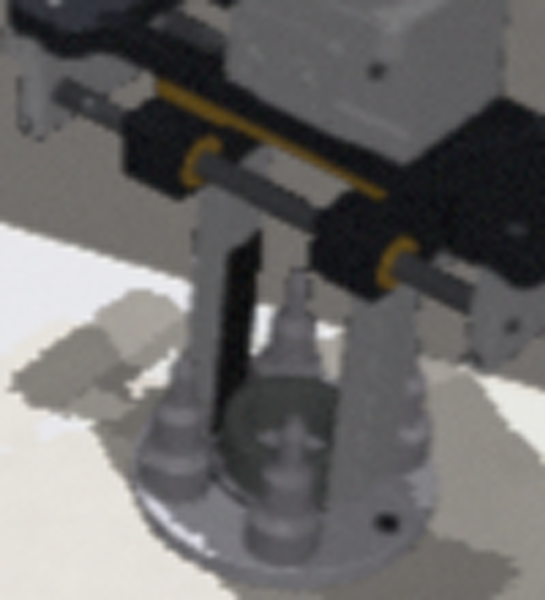

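View pics/w14.png

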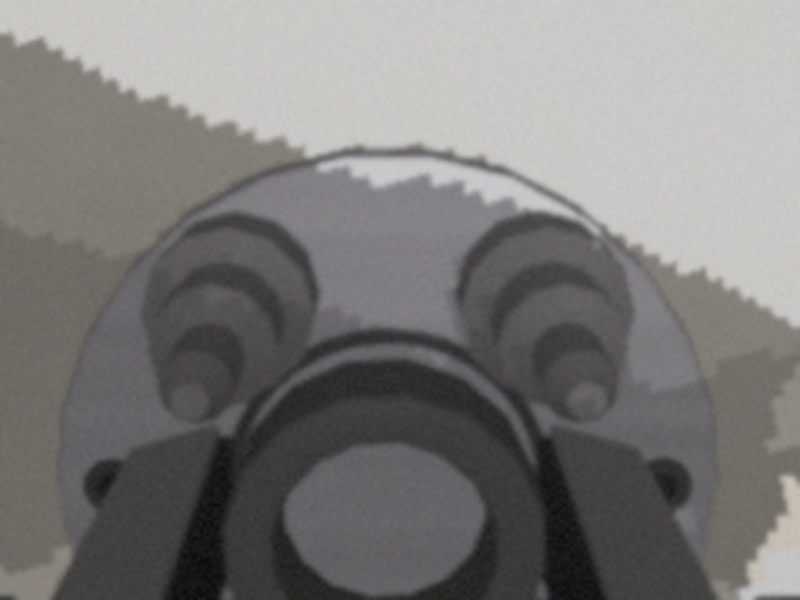

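Call:
play_rows:
  deltas:
    - [[0,0.6,-0.8,0,0,0,36],[0,0,0,0,0,0,36],[0,0,0,0,0,0,36]]

```text
time_s: 15.7
ee_pos: [0.4262, -0.2973, 0.0124]
eef_rot: [-1.224, 1.57, -3.07]
force: [-0.1, -0.3, 0.5]
grip_width: 0.0411
```

Call:
play_rows:
  deltas:
    - [[1,0,0,0,0,0,36],[1,0,0,0,0,0,36],[0,0,0,0,0,0,36],[0,0,0,0,0,0,36]]

```text
time_s: 16.1
ee_pos: [0.4264, -0.2976, 0.0113]
eef_rot: [0.648, 1.57, -1.198]
force: [-4.9, 1.5, 12.2]
grip_width: 0.041
```

Call:
play_rows:
  deltas:
    - [[-0.5,0,0,0,0,0,42],[0,0,0,0,0,0,50],[0,0,0,0,0,0,56],[0,0,0,0,0,0,60],[-8,0,0,0,0,0,60],[-20,0,0,0,0,0,60],[-30,0,0,0,0,0,60],[-30,0,0,0,0,0,60],[-15,0,0,0,0,0,60],[-5,0,0,0,0,0,60]]

```text
time_s: 17.1
ee_pos: [0.4269, -0.2976, 0.1211]
eef_rot: [1.15, 1.568, -0.696]
force: [0.3, 0.3, -0.6]
grip_width: 0.0603
```

Call:
play_rows:
  deltas:
    - [[0,0,0,0,0,0,64],[0,0,0,0,0,0,64]]

```text
time_s: 17.3
ee_pos: [0.4261, -0.297, 0.1181]
eef_rot: [-1.93, 1.57, 2.507]
force: [-0.6, -0.2, -0.4]
grip_width: 0.0638
```

```bash
python3 - <<'E'
from h import *
to(0.6135,-0.1715,0.12)
z('side',(330,200,100,90),'s15');z('wrist',(200,150,240,180),'w15')
E
```

```text
t 17.3 pos [ 0.4261 -0.297   0.1181] yaw -15.76 tilt [-0.0012 -0.0004] grip 0.0638 F [-0.6 -0.2 -0.4] delta mm [  -2.   146.3 -171.7]
side (330, 200, 100, 90) f 6.67
wrist (200, 150, 240, 180) f 3.33
```

View pics/s15.png

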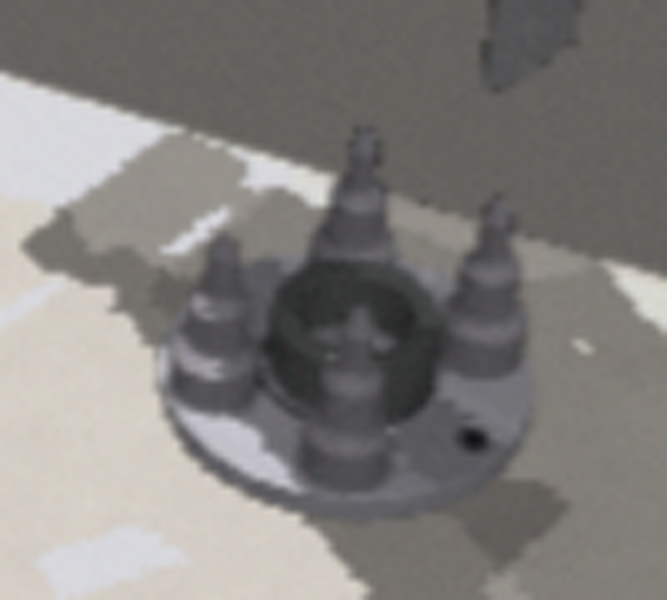

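View pics/w15.png

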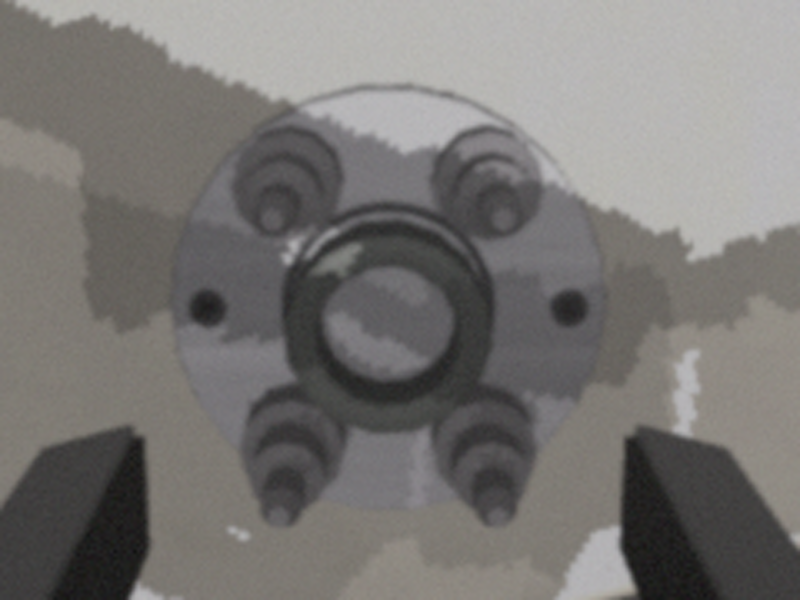

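Call:
play_rows:
  deltas:
    - [[0,8,-9,0,0,0,66],[0,17,-20,0,0,0,66],[0,24,-28,0,0,0,66],[0,26,-31,0,0,0,66],[0,26,-31,0,0,0,66],[0,22,-26,0,0,0,66],[0,14,-16,0,0,0,66],[5,7,-8,0,0,0,66],[5,2.3,-2.7,0,0,0,66],[0,0,0,0,0,0,66]]

```text
time_s: 18.4
ee_pos: [0.6131, -0.1716, 0.1074]
eef_rot: [-1.582, 1.569, 2.855]
force: [0.1, -0.7, -0.0]
grip_width: 0.066
```

Call:
play_rows:
  deltas:
    - [[0,0,0,0,0,0,66],[0,0,0,0,0,0,66]]

```text
time_s: 18.6
ee_pos: [0.6134, -0.1724, 0.1092]
eef_rot: [1.201, 1.571, -0.646]
force: [0.3, 0.2, 0.2]
grip_width: 0.0661
```

```bash
python3 - <<'E'
from h import *
to(0.6135,-0.1715,0.0475)
c=z('wrist',(200,150,240,180),'w16');print((proj(c,[(.6135,-.1715,.058),(.6135,-.1715,.044),(.6135,-.1715,.03)])-[200,150])*3.333)
z('side',(190,190,110,100),'s16')
E
```

```text
t 18.6 pos [ 0.6134 -0.1724  0.1092] yaw -15.81 tilt [0.0002 0.0001] grip 0.0661 F [0.3 0.2 0.2] delta mm [61.7 -0.1 -0.9]
wrist (200, 150, 240, 180) f 3.33
[[387.79692672 382.65873242]
 [387.54748568 359.60463044]
 [387.32324238 338.89532821]]
side (190, 190, 110, 100) f 6.0
```

View pics/w16.png

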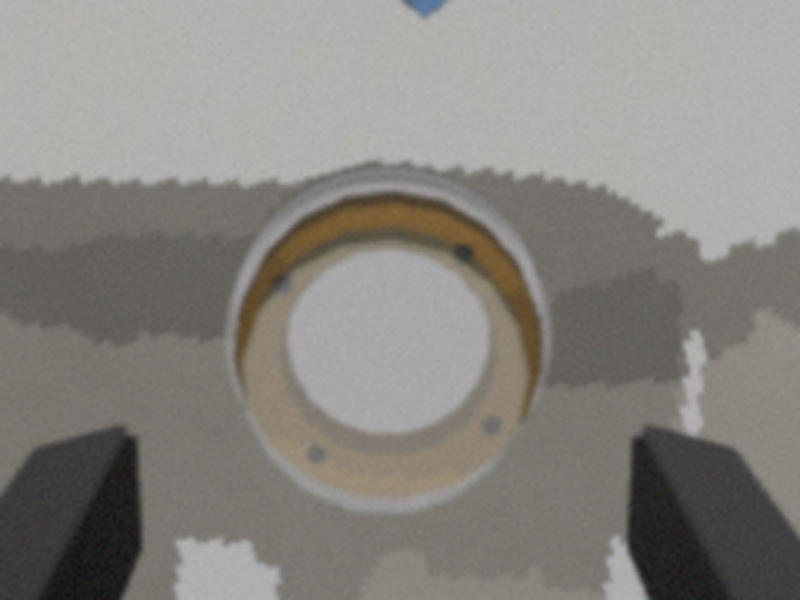

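View pics/s16.png

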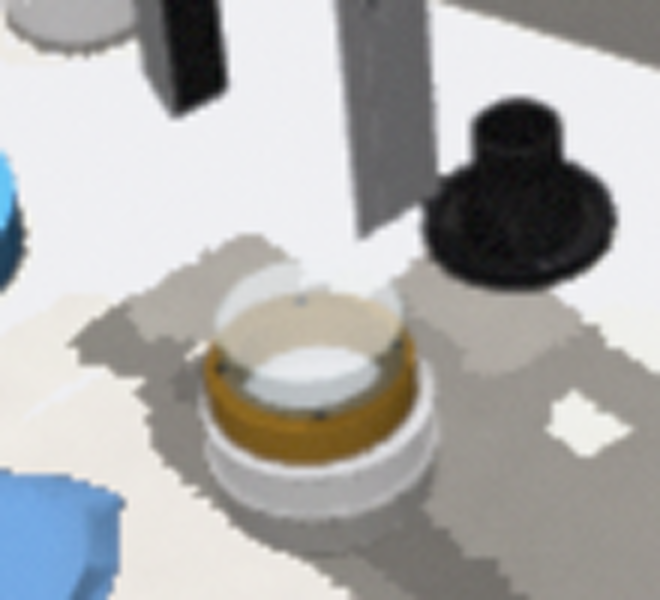

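```bash
python3 - <<'E'
from h import *
c=cam('wrist')
f=lambda u,v,zz: plane(c,[(200+u/3.3333,150+v/3.3333)],zz)[0]
tz=st()[1][:,2]
def rep(n,l,r,t,zz,R,sgn):
    a=f(*l,zz);b=f(*r,zz);e=f(*t,zz)
    mid=(a+b)/2
    print(n,'diam',np.linalg.norm(a-b).round(4),'mid',mid.round(4),'edge-based centre',(e+sgn*R*tz).round(4))
rep('dish',(225,345),(550,345),(388,168),.030,.031,1)
rep('brass',(238,365),(541,365),(390,193),.044,.028,1)
rep('lens',(240,385),(535,385),(388,512),.058,.0245,-1)
rep('brass hole low',(285,340),(492,340),(388,245),.044,.019,1)
for r,zz in ((.031,.03),(.028,.044),(.0245,.058)):
    print(((proj(c,circ(.6135,-.1715,zz,r)).min(0)-[200,150])*3.333).round(0),((proj(c,circ(.6135,-.1715,zz,r)).max(0)-[200,150])*3.333).round(0))
E
```

```text
dish diam 0.0611 mid [ 0.6134 -0.1725  0.03  ] edge-based centre [ 0.6141 -0.1702  0.03  ]
brass diam 0.054 mid [ 0.6137 -0.1724  0.044 ] edge-based centre [ 0.6146 -0.1696  0.044 ]
lens diam 0.0497 mid [ 0.6135 -0.1718  0.058 ] edge-based centre [ 0.614  -0.1703  0.058 ]
brass hole low diam 0.0367 mid [ 0.6148 -0.1679  0.044 ] edge-based centre [ 0.6142 -0.1697  0.044 ]
[221. 176.] [552. 494.]
[230. 205.] [544. 507.]
[242. 241.] [532. 519.]
```

Call:
play_rows:
  deltas:
    - [[10,0,-1,0,0,0,66],[20,0,-1,0,0,0,66],[18,0,0,0,0,0,66],[9,0,0,0,0,0,66],[4.5,0,0,0,0,0,66],[0,0,0,0,0,0,62],[0,0,0,0,0,0,58],[0,0,0,0,0,0,54],[0,0,0,0,0,0,50],[0,0,0,0,0,0,46]]

```text
time_s: 19.75
ee_pos: [0.6145, -0.1698, 0.0479]
eef_rot: [1.473, 1.57, -0.372]
force: [0.0, 0.8, 2.2]
grip_width: 0.0475
```

Call:
play_rows:
  deltas:
    - [[0,0,0,0,0,0,44],[0,0,0,0,0,0,44]]

```text
time_s: 19.95
ee_pos: [0.6145, -0.1698, 0.0479]
eef_rot: [1.495, 1.57, -0.351]
force: [-0.5, -0.4, 4.2]
grip_width: 0.0481
```

```bash
python3 - <<'E'
from h import *
to(0.614,-0.1705,0.0475)
c=z('wrist',(200,150,240,180),'w17')
z('side',(190,190,110,100),'s17')
E
```

```text
t 19.95 pos [ 0.6145 -0.1698  0.0479] yaw -15.76 tilt [0.0006 0.    ] grip 0.0481 F [-0.5 -0.4  4.2] delta mm [ 0.4 -0.3  0.8]
wrist (200, 150, 240, 180) f 3.33
side (190, 190, 110, 100) f 6.0
```

View pics/w17.png

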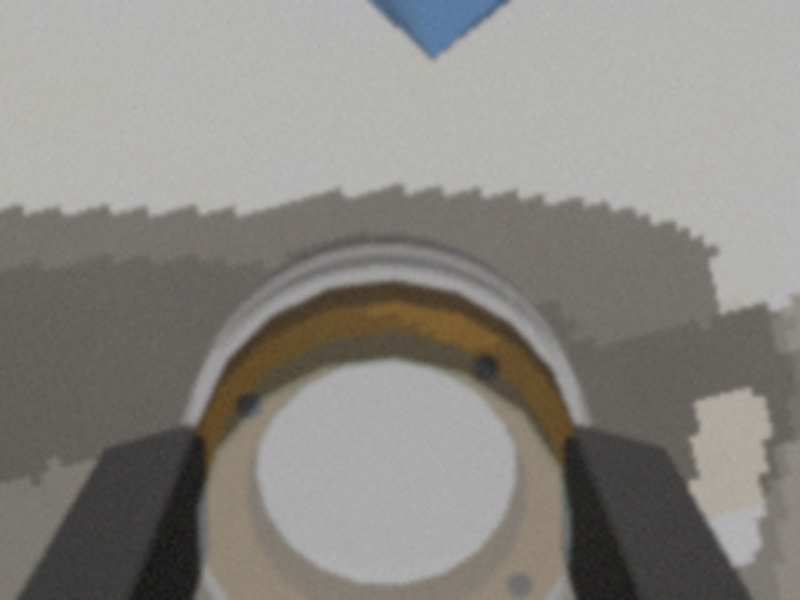

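View pics/s17.png

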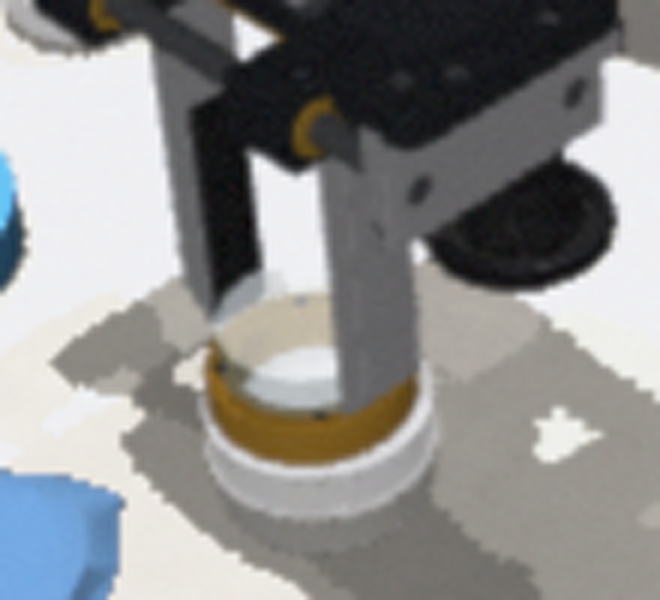

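Call:
play_rows:
  deltas:
    - [[-4,0,0,0,0,0,44],[-12,0,0,0,0,0,44],[-24,-6,7,0,0,0,44],[-22,-16,19,0,0,0,44],[-10,-24,28,0,0,0,44],[0,-26,31,0,0,0,44],[0,-26,31,0,0,0,44],[0,-22,26,0,0,0,44],[0,-16,19,0,0,0,44],[0,-8,10,0,0,0,44]]

```text
time_s: 21.05
ee_pos: [0.4281, -0.2962, 0.1203]
eef_rot: [1.048, 1.57, -0.799]
force: [1.0, -0.0, 0.3]
grip_width: 0.0482
```

Call:
play_rows:
  deltas:
    - [[0,-2.6,2.8,0,0,0,44],[0,0,0,0,0,0,44],[0,0,0,0,0,0,44],[0,0,0,0,0,0,44]]

```text
time_s: 21.45
ee_pos: [0.4267, -0.2967, 0.1194]
eef_rot: [-2.559, 1.571, 1.88]
force: [0.2, -0.5, 0.1]
grip_width: 0.048
```

```bash
python3 - <<'E'
from h import *
to(0.4262,-0.2973,0.06)
c=z('wrist',(200,150,240,180),'w18')
z('side',(320,130,120,130),'s18')
E
```

```text
t 21.45 pos [ 0.4267 -0.2967  0.1194] yaw -15.69 tilt [-0.0001 -0.0001] grip 0.048 F [ 0.2 -0.5  0.1] delta mm [59.4 -0.3  0.7]
wrist (200, 150, 240, 180) f 3.33
side (320, 130, 120, 130) f 4.62
```

View pics/w18.png

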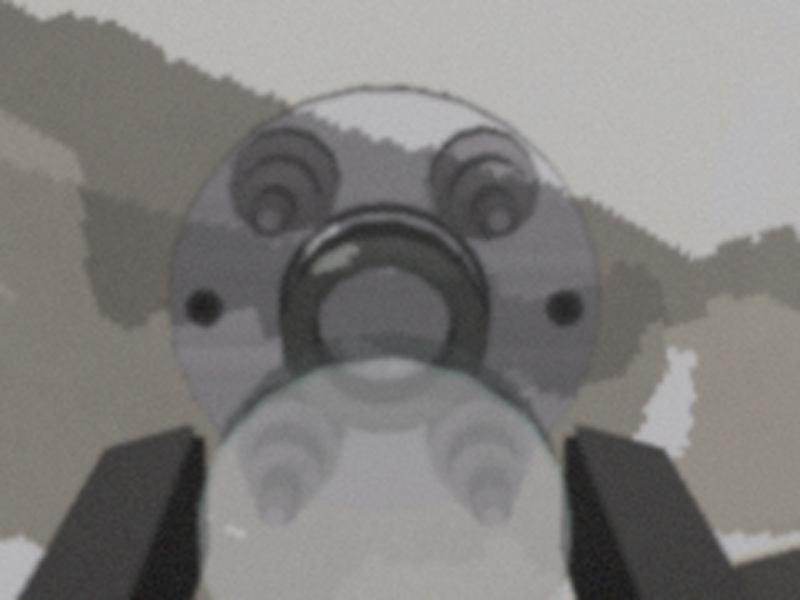

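View pics/s18.png

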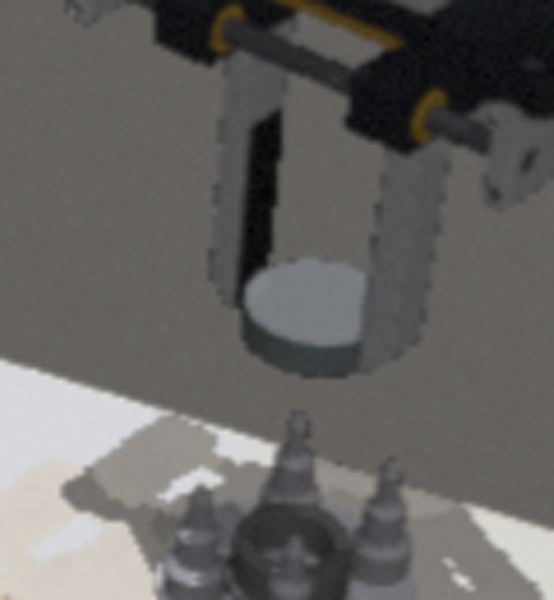

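Call:
play_rows:
  deltas:
    - [[10,-0.3,0.7,0,0,0,44],[20,0,0,0,0,0,44],[18,0,0,0,0,0,44],[10,0,0,0,0,0,44],[6,0,0,0,0,0,44],[4,0,0,0,0,0,44],[3,0,0,0,0,0,44],[3,0,0,0,0,0,44],[0,0,0,0,0,0,44],[0,0,0,0,0,0,44]]

```text
time_s: 22.55
ee_pos: [0.4257, -0.2979, 0.0457]
eef_rot: [1.121, 1.57, -0.725]
force: [0.2, -0.6, -1.1]
grip_width: 0.0481
```

Call:
play_rows:
  deltas:
    - [[3,0,0,0,0,0,44],[3,0,0,0,0,0,44],[2,0,0,0,0,0,44],[0,0,0,0,0,0,44],[0,0,0,0,0,0,44]]

```text
time_s: 23.05
ee_pos: [0.4256, -0.2978, 0.0374]
eef_rot: [-1.905, 1.571, 2.533]
force: [-0.1, -0.4, -0.4]
grip_width: 0.0479
```

```bash
python3 - <<'E'
from h import *
to(0.4262,-0.2973,0.03)
c=z('wrist',(200,150,240,180),'w19')
z('side',(330,170,100,110),'s19')
E
```

```text
t 23.05 pos [ 0.4256 -0.2978  0.0374] yaw -15.76 tilt [-0.0001 -0.    ] grip 0.0479 F [-0.1 -0.4 -0.4] delta mm [ 7.4  0.4 -0.7]
wrist (200, 150, 240, 180) f 3.33
side (330, 170, 100, 110) f 5.45
```

View pics/w19.png

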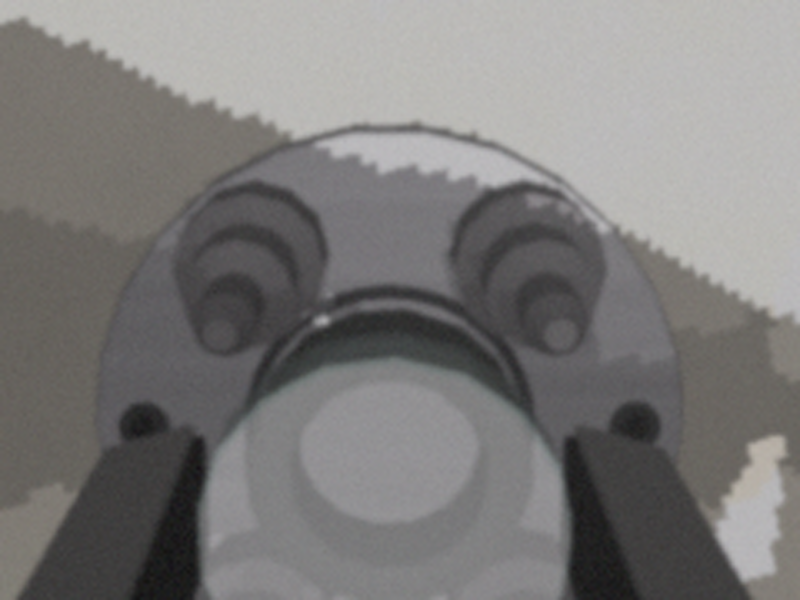

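View pics/s19.png

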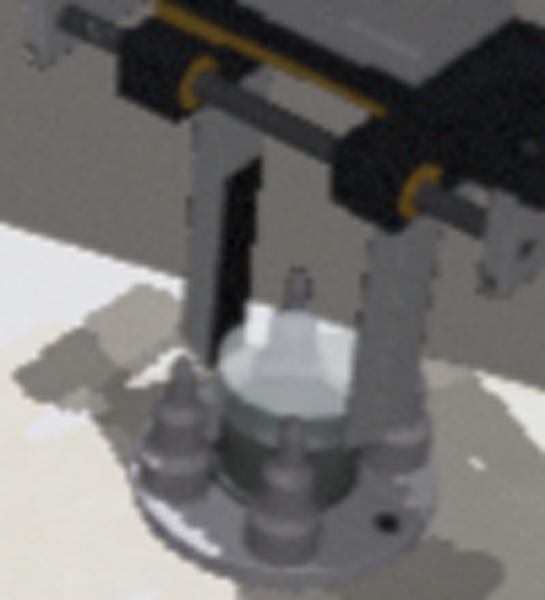

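Call:
play_rows:
  deltas:
    - [[1,0.5,-0.6,0,0,0,44],[3,0,0,0,0,0,44],[2,0,0,0,0,0,44],[0.7,0,0,0,0,0,44],[0,0,0,0,0,0,44],[0,0,0,0,0,0,44]]

```text
time_s: 23.75
ee_pos: [0.4263, -0.2974, 0.0308]
eef_rot: [0.9, 1.571, -0.946]
force: [-0.4, 0.7, 0.3]
grip_width: 0.0479
```

Call:
play_rows:
  deltas:
    - [[1,0,0,0,0,0,44],[0.5,0,0,0,0,0,44],[0,0,0,0,0,0,44],[0,0,0,0,0,0,44]]

```text
time_s: 24.15
ee_pos: [0.4263, -0.2975, 0.0297]
eef_rot: [1.11, 1.57, -0.736]
force: [-2.4, 0.8, 5.9]
grip_width: 0.0475
```

Seated (Fz 5.9 N at z 0.0297, expected 0.030). Release and rise.

Call:
play_rows:
  deltas:
    - [[-0.3,0,0,0,0,0,50],[0,0,0,0,0,0,56],[0,0,0,0,0,0,62],[0,0,0,0,0,0,66],[-8,0,0,0,0,0,66],[-20,0,0,0,0,0,68],[-30,0,0,0,0,0,70],[-20,0,0,0,0,0,72],[-8,0,0,0,0,0,72],[0,0,0,0,0,0,72]]

```text
time_s: 25.15
ee_pos: [0.4266, -0.2976, 0.1165]
eef_rot: [1.17, 1.569, -0.675]
force: [0.8, 0.6, -0.6]
grip_width: 0.0721
```

Call:
play_rows:
  deltas:
    - [[0,0,0,0,0,0,72],[0,0,0,0,0,0,72]]

```text
time_s: 25.35
ee_pos: [0.4258, -0.2971, 0.1144]
eef_rot: [-1.975, 1.569, 2.462]
force: [-0.7, 0.4, -0.7]
grip_width: 0.0721
```

```bash
python3 - <<'E'
from h import *
to(0.614,-0.1703,0.1)
c=z('wrist',(200,150,240,180),'w20')
z('side',(330,200,100,90),'s20')
E
```

```text
t 25.35 pos [ 0.4258 -0.2971  0.1144] yaw -15.76 tilt [-0.0017 -0.0007] grip 0.0721 F [-0.7  0.4 -0.7] delta mm [  14.3  146.7 -173.1]
wrist (200, 150, 240, 180) f 3.33
side (330, 200, 100, 90) f 6.67
```

View pics/w20.png

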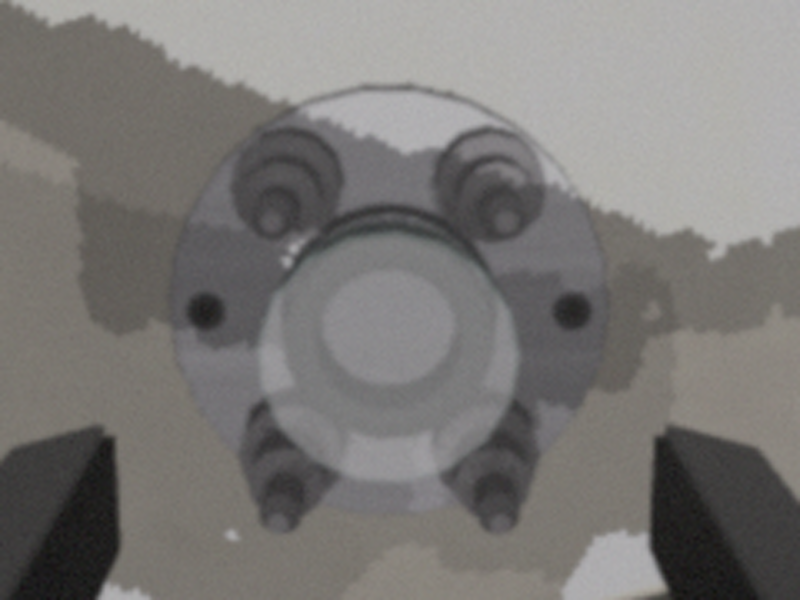

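View pics/s20.png

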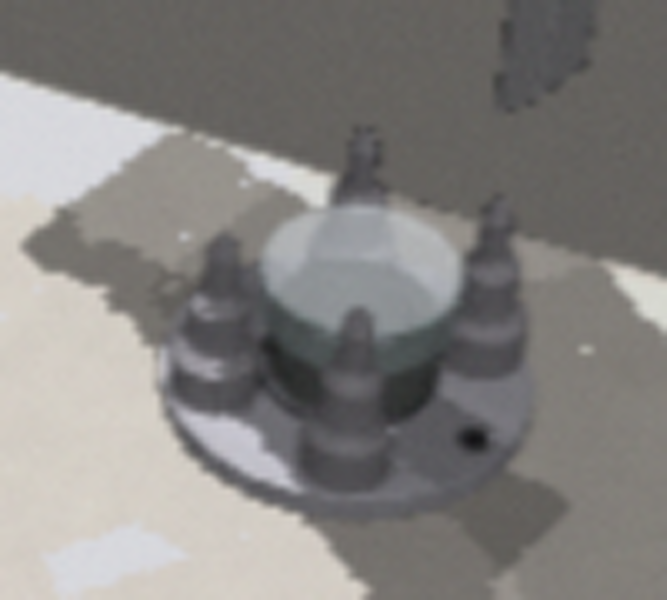

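Call:
play_rows:
  deltas:
    - [[0,8,-9,0,0,0,74],[0,17,-20,0,0,0,74],[0,24,-28,0,0,0,74],[0,26,-31,0,0,0,74],[0,26,-31,0,0,0,74],[0,22,-26,0,0,0,74],[5,14,-17,0,0,0,74],[8,7,-8,0,0,0,74],[5,2.7,-3,0,0,0,74],[0,0,0,0,0,0,74]]

```text
time_s: 26.45
ee_pos: [0.6138, -0.1706, 0.0962]
eef_rot: [-1.589, 1.569, 2.848]
force: [-0.5, -0.2, -0.4]
grip_width: 0.0741
```

Call:
play_rows:
  deltas:
    - [[0,0,0,0,0,0,74],[0,0,0,0,0,0,74],[0,0,0,0,0,0,74]]

```text
time_s: 26.75
ee_pos: [0.6142, -0.1713, 0.0981]
eef_rot: [1.478, 1.57, -0.368]
force: [-0.4, -1.0, 0.2]
grip_width: 0.0743
```

```bash
python3 - <<'E'
from h import *
to(0.614,-0.1703,0.0335)
c=z('wrist',(200,150,240,180),'w21')
hsv=cv2.cvtColor(c['img'],cv2.COLOR_RGB2HSV)
m=np.zeros(hsv.shape[:2],np.uint8);m[180:330,250:400]=((hsv[...,1]>90)&(hsv[...,0]>10)&(hsv[...,0]<35))[180:330,250:400]
h=cv2.convexHull(np.argwhere(m)[:,::-1].astype(np.float32)).reshape(-1,2).astype(float)
P=plane(c,h,.044)[:,:2]
A=np.c_[2*P,np.ones(len(P))];q=np.linalg.lstsq(A,(P**2).sum(1),rcond=None)[0];r=np.sqrt(q[2]+q[0]**2+q[1]**2)
print('ring',q[:2],r,((np.hypot(*(P-q[:2]).T)-r)*1000).round(1))
E
```

```text
t 26.75 pos [ 0.6142 -0.1713  0.0981] yaw -15.8 tilt [0.0007 0.0001] grip 0.0743 F [-0.4 -1.   0.2] delta mm [64.6 -0.5 -0.9]
wrist (200, 150, 240, 180) f 3.33
ring [ 0.61396165 -0.16968763] 0.027274391105007283 [-0.4 -0.1 -0.2 -0.3  0.   0.1  0.2  0.5  0.3  0.3  0.5  0.3  0.1  0.2
  0.3 -0.2 -0.2 -0.3 -0.4 -0.6 -0.5 -0.7 -0.2  0.1  0.2  0.6  0.5  0.5
  0.6  0.3  0.4  0.3  0.1  0.2 -0.3 -0.5 -0.6 -0.7 -0.5]
```

View pics/w21.png

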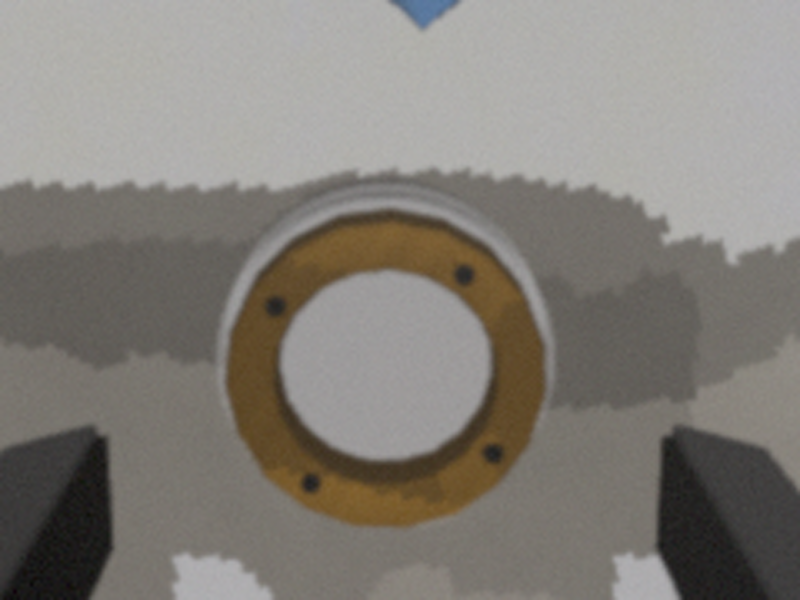

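Call:
play_rows:
  deltas:
    - [[10,-0.5,-1.2,0,0,0,74],[20,0,0,0,0,0,74],[20,0,0,0,0,0,74],[10,0,0,0,0,0,74],[4.5,0,0,0,0,0,74],[0,0,0,0,0,0,68],[0,0,0,0,0,0,63],[0,0,0,0,0,0,58],[0,0,0,0,0,0,54],[0,0,0,0,0,0,50]]
  grip_force: 22

```text
time_s: 27.8
ee_pos: [0.6146, -0.1695, 0.0337]
eef_rot: [1.491, 1.57, -0.355]
force: [-0.1, -0.3, 2.9]
grip_width: 0.0543
```

Call:
play_rows:
  deltas:
    - [[0,0,0,0,0,0,50],[0,0,0,0,0,0,50]]

```text
time_s: 28.0
ee_pos: [0.6145, -0.1695, 0.0337]
eef_rot: [1.513, 1.57, -0.333]
force: [-0.6, 0.9, 5.9]
grip_width: 0.0544
```

Call:
play_rows:
  deltas:
    - [[-4,0,0,0,0,0,50],[-8,0,0,0,0,0,50],[-10,0,0,0,0,0,50],[-5,0,0,0,0,0,50],[0,0,0,0,0,0,50]]

```text
time_s: 28.5
ee_pos: [0.6147, -0.1696, 0.0612]
eef_rot: [1.503, 1.569, -0.343]
force: [0.3, -0.7, -2.1]
grip_width: 0.0543
```

```bash
python3 - <<'E'
from h import *
to(0.4262,-0.2974,0.12)
c=z('wrist',(200,150,240,180),'w22')
z('side',(190,190,110,100),'s22')
E
```

```text
t 28.5 pos [ 0.6147 -0.1696  0.0612] yaw -15.76 tilt [0.0016 0.0001] grip 0.0543 F [ 0.3 -0.7 -2.1] delta mm [ -59.  -146.6  174.2]
wrist (200, 150, 240, 180) f 3.33
side (190, 190, 110, 100) f 6.0
```

View pics/w22.png

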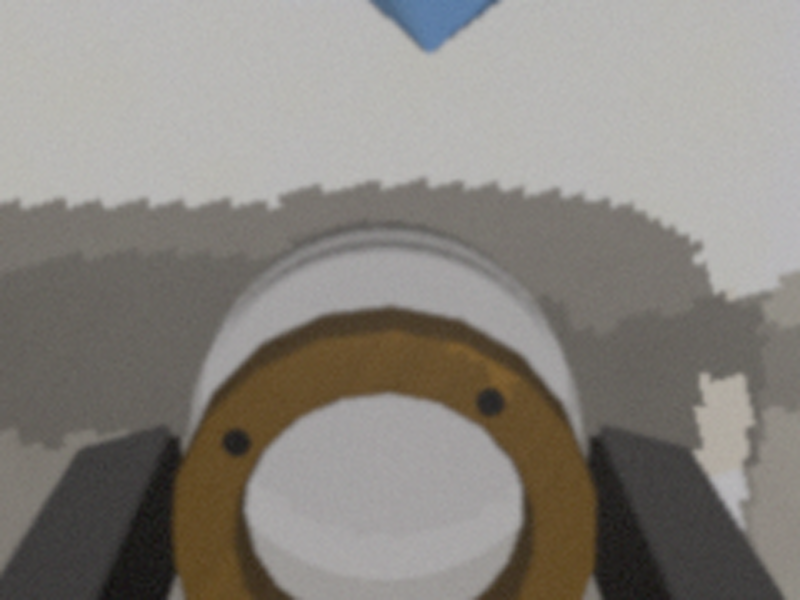

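View pics/s22.png

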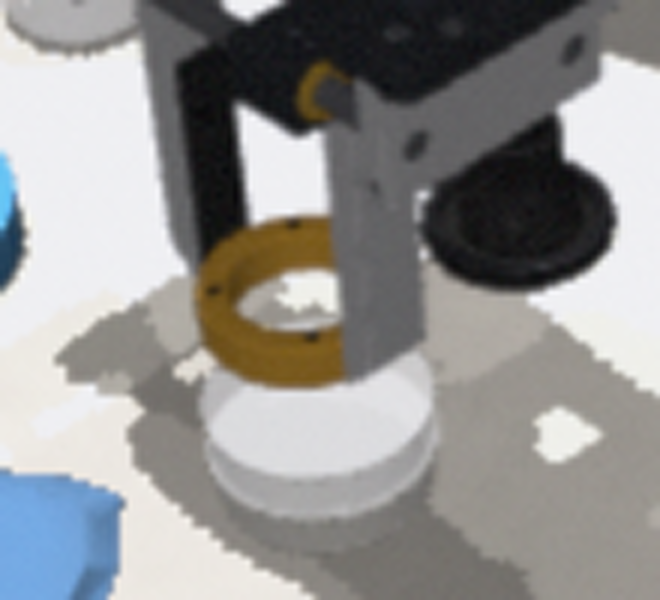

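Call:
play_rows:
  deltas:
    - [[-15,0,0,0,0,0,50],[-22,-6,7,0,0,0,50],[-15,-16,19,0,0,0,50],[-7,-24,28,0,0,0,50],[0,-26,31,0,0,0,50],[0,-26,31,0,0,0,50],[0,-22,26,0,0,0,50],[0,-16,19,0,0,0,50],[0,-8,10,0,0,0,50],[0,-2.6,3.2,0,0,0,50]]

```text
time_s: 29.6
ee_pos: [0.4255, -0.2979, 0.1197]
eef_rot: [1.154, 1.57, -0.693]
force: [-0.4, 0.3, -1.8]
grip_width: 0.0546
```

Call:
play_rows:
  deltas:
    - [[10,0,0,0,0,0,50],[15,0,0,0,0,0,50],[15,0,0,0,0,0,50],[6,0,0,0,0,0,50],[4,0,0,0,0,0,50],[0,0,0,0,0,0,50],[0,0,0,0,0,0,50]]

```text
time_s: 30.3
ee_pos: [0.4262, -0.2973, 0.0695]
eef_rot: [1.219, 1.57, -0.627]
force: [-0.6, -0.8, -0.5]
grip_width: 0.0542
```

```bash
python3 - <<'E'
from h import *
to(0.4262,-0.2974,0.0437)
c=z('wrist',(200,150,240,180),'w23')
z('side',(330,150,100,110),'s23')
E
```

```text
t 30.3 pos [ 0.4262 -0.2973  0.0695] yaw -15.74 tilt [0.0006 0.0002] grip 0.0542 F [-0.6 -0.8 -0.5] delta mm [25.8 -0.   0.1]
wrist (200, 150, 240, 180) f 3.33
side (330, 150, 100, 110) f 5.45
```

View pics/w23.png

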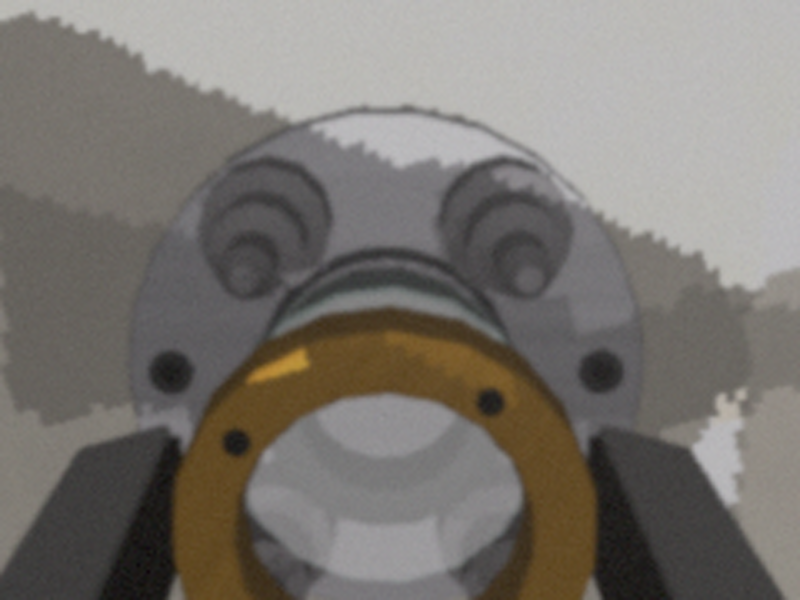

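View pics/s23.png

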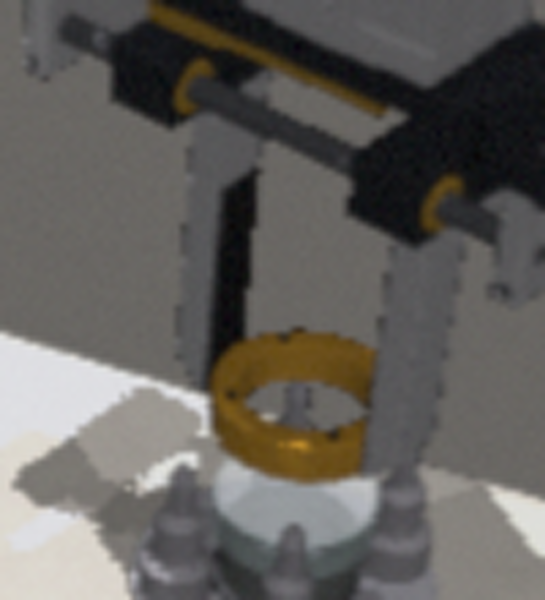

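Call:
play_rows:
  deltas:
    - [[4,0,0,0,0,0,50],[5,0,0,0,0,0,50],[4,0,0,0,0,0,50],[3,0,0,0,0,0,50],[0,0,0,0,0,0,50],[0,0,0,0,0,0,50]]

```text
time_s: 31.0
ee_pos: [0.4259, -0.2973, 0.053]
eef_rot: [-1.515, 1.571, 2.922]
force: [0.2, 0.1, -1.4]
grip_width: 0.0546
```

Call:
play_rows:
  deltas:
    - [[3,0,0,0,0,0,50],[3,0,0,0,0,0,50],[2,0,0,0,0,0,50],[0,0,0,0,0,0,50],[0,0,0,0,0,0,50]]

```text
time_s: 31.5
ee_pos: [0.4259, -0.2973, 0.045]
eef_rot: [-2.058, 1.571, 2.38]
force: [0.4, 0.2, -1.7]
grip_width: 0.0544
```

Call:
play_rows:
  deltas:
    - [[1,0,0,0,0,0,50],[1,0,0,0,0,0,50],[0,0,0,0,0,0,50],[0,0,0,0,0,0,50]]

```text
time_s: 31.9
ee_pos: [0.426, -0.2974, 0.0435]
eef_rot: [1.018, 1.57, -0.828]
force: [-1.5, 1.3, 6.4]
grip_width: 0.0541
```

```bash
python3 - <<'E'
from h import *
to(0.4262,-0.2974,0.0437)
c=z('wrist',(200,150,240,180),'w24')
z('side',(330,150,100,110),'s24')
E
```

```text
t 31.9 pos [ 0.426  -0.2974  0.0435] yaw -15.76 tilt [0.0004 0.0003] grip 0.0541 F [-1.5  1.3  6.4] delta mm [-0.2  0.2 -0.1]
wrist (200, 150, 240, 180) f 3.33
side (330, 150, 100, 110) f 5.45
```

View pics/s24.png

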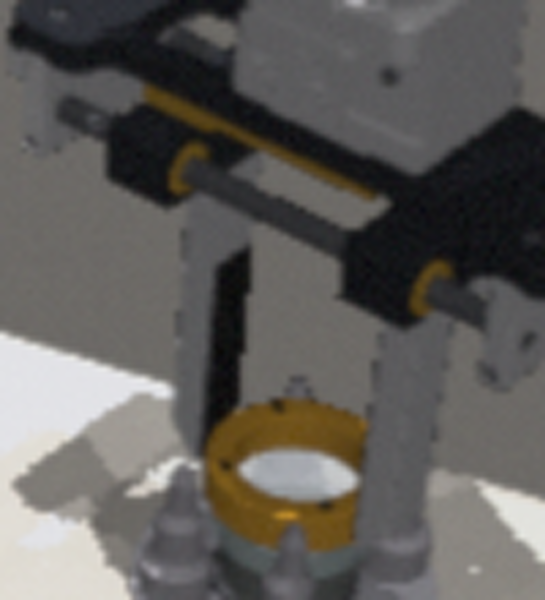

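Seated (z 0.0435 matches 0.0437). Release and rise.

Call:
play_rows:
  deltas:
    - [[-0.4,0,0,0,0,0,58],[0,0,0,0,0,0,64],[0,0,0,0,0,0,70],[0,0,0,0,0,0,74],[-8,0,0,0,0,0,74],[-20,0,0,0,0,0,76],[-30,0,0,0,0,0,80],[-10,0,0,0,0,0,80],[0,0,0,0,0,0,80],[0,0,0,0,0,0,80]]

```text
time_s: 33.0
ee_pos: [0.4255, -0.297, 0.1106]
eef_rot: [-1.946, 1.57, 2.491]
force: [0.3, 0.1, 0.2]
grip_width: 0.08
```

```bash
python3 - <<'E'
from h import *
to(0.614,-0.170,0.1)
c=z('wrist',(200,150,240,180),'w25')
z('side',(330,190,100,100),'s25')
E
```

```text
t 33.0 pos [ 0.4255 -0.297   0.1106] yaw -15.76 tilt [-0.0009 -0.0003] grip 0.08 F [0.3 0.1 0.2] delta mm [  10.6  146.9 -173.4]
wrist (200, 150, 240, 180) f 3.33
side (330, 190, 100, 100) f 6.0
```

View pics/s25.png

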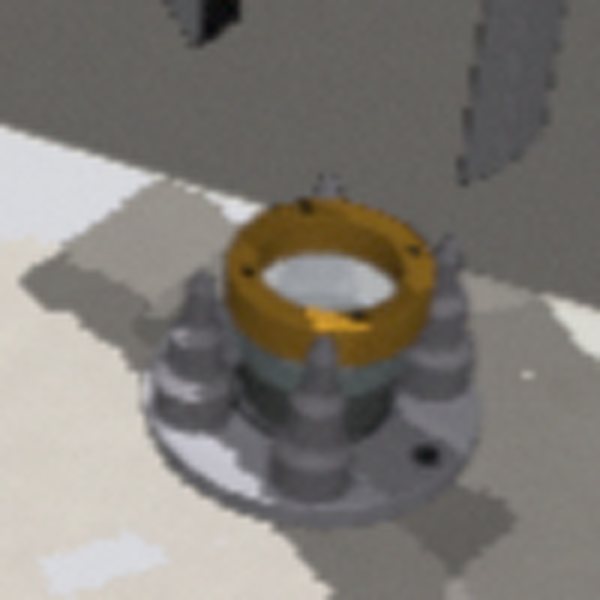

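View pics/w25.png

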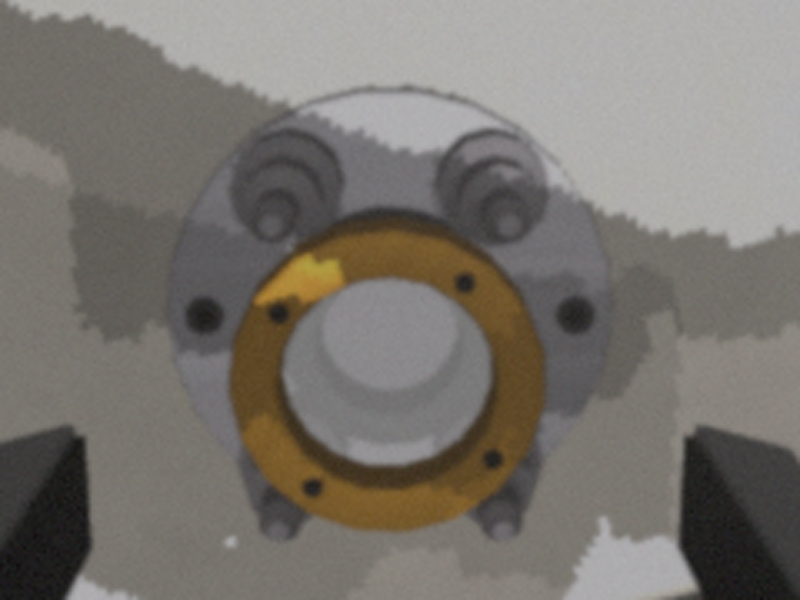

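Call:
play_rows:
  deltas:
    - [[0,8,-9,0,0,0,84],[0,17,-20,0,0,0,84],[0,24,-28,0,0,0,84],[0,26,-31,0,0,0,84],[0,26,-31,0,0,0,84],[0,22,-26,0,0,0,84],[5,14,-17,0,0,0,84],[8,7,-8,0,0,0,84],[5,2.9,-3.4,0,0,0,84],[0,0,0,0,0,0,84]]

```text
time_s: 34.1
ee_pos: [0.6137, -0.1701, 0.092]
eef_rot: [-1.593, 1.569, 2.844]
force: [0.3, 0.7, -0.7]
grip_width: 0.0841
```

Call:
play_rows:
  deltas:
    - [[0,0,0,0,0,0,84],[0,0,0,0,0,0,84],[0,0,0,0,0,0,84]]

```text
time_s: 34.4
ee_pos: [0.6141, -0.1709, 0.094]
eef_rot: [1.463, 1.57, -0.383]
force: [1.0, 0.7, -0.2]
grip_width: 0.0841
```

```bash
python3 - <<'E'
from h import *
to(0.614,-0.170,0.0085)
c=z('wrist',(160,130,320,240),'w26')
for r,zz in ((.031,.03),(.031,0)):
    q=(proj(c,circ(.614,-.170,zz,r))-[160,130])*2.5;print(q.min(0).round(),q.max(0).round())
z('side',(190,190,110,100),'s26')
E
```

```text
t 34.4 pos [ 0.6141 -0.1709  0.094 ] yaw -15.8 tilt [0.0007 0.0001] grip 0.0841 F [ 1.   0.7 -0.2] delta mm [85.5 -0.4 -0.8]
wrist (160, 130, 320, 240) f 2.5
[259. 192.] [521. 444.]
[272. 173.] [507. 401.]
side (190, 190, 110, 100) f 6.0
```

View pics/w26.png

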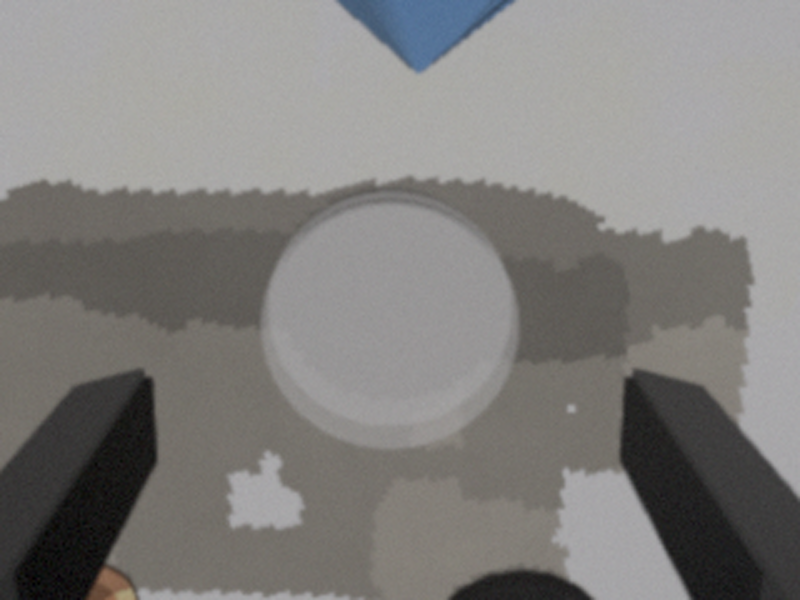

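View pics/s26.png

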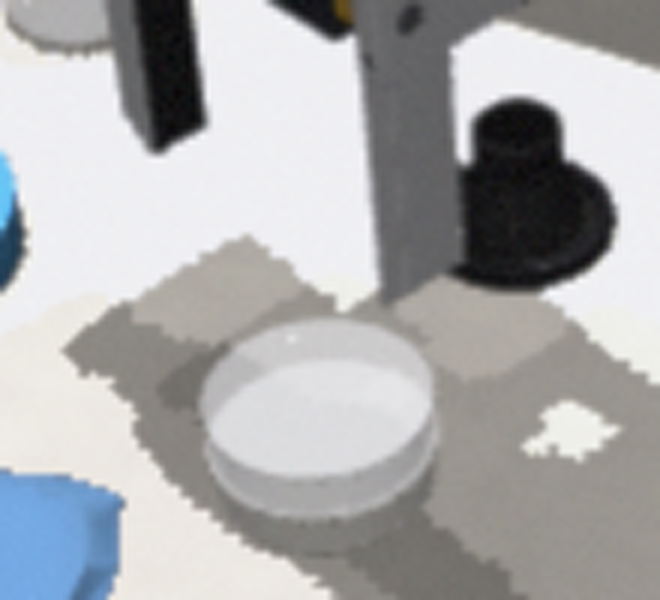

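Call:
play_rows:
  deltas:
    - [[10,-0.3,-0.6,0,0,0,84],[22,0,0,0,0,0,84],[24,0,0,0,0,0,84],[16,0,0,0,0,0,84],[8,0,0,0,0,0,84],[4.5,0,0,0,0,0,82],[0,0,0,0,0,0,76],[0,0,0,0,0,0,70],[0,0,0,0,0,0,65],[0,0,0,0,0,0,60]]
  grip_force: 18

```text
time_s: 35.5
ee_pos: [0.6145, -0.1697, 0.0096]
eef_rot: [1.504, 1.57, -0.342]
force: [0.5, -0.8, 2.9]
grip_width: 0.0613
```

Call:
play_rows:
  deltas:
    - [[0,0,0,0,0,0,56],[0,0,0,0,0,0,56],[0,0,0,0,0,0,56]]

```text
time_s: 35.8
ee_pos: [0.6145, -0.1697, 0.0096]
eef_rot: [1.507, 1.57, -0.338]
force: [-0.8, 0.7, 6.3]
grip_width: 0.0614
```

Call:
play_rows:
  deltas:
    - [[-4,0,0,0,0,0,56],[-8,0,0,0,0,0,56],[-10,0,0,0,0,0,56],[-5,0,0,0,0,0,56],[0,0,0,0,0,0,56]]

```text
time_s: 36.3
ee_pos: [0.6147, -0.1698, 0.0372]
eef_rot: [1.51, 1.569, -0.335]
force: [0.7, 0.1, -1.3]
grip_width: 0.0615
```

```bash
python3 - <<'E'
from h import *
to(0.4215,-0.162,0.11)
c=z('wrist',(160,130,320,240),'w27')
z('side',(190,190,110,100),'s27')
E
```

```text
t 36.3 pos [ 0.6147 -0.1698  0.0372] yaw -15.75 tilt [0.0017 0.0001] grip 0.0615 F [ 0.7  0.1 -1.3] delta mm [ -73.2 -187.9   45. ]
wrist (160, 130, 320, 240) f 2.5
side (190, 190, 110, 100) f 6.0
```

View pics/s27.png

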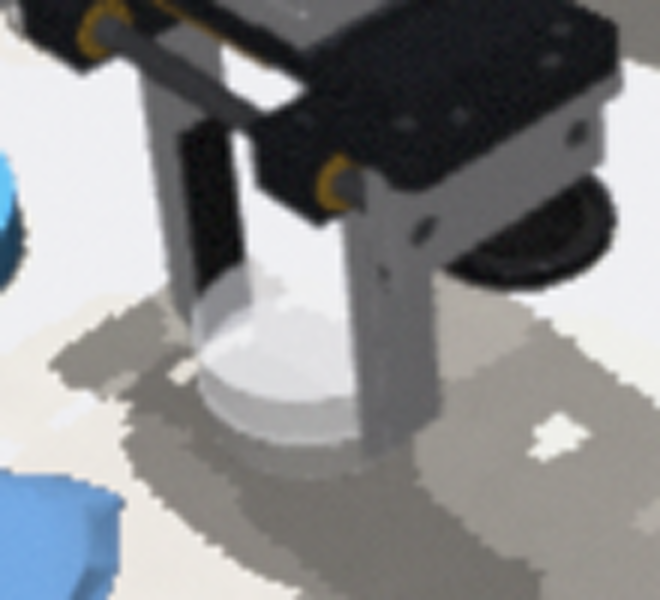

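Call:
play_rows:
  deltas:
    - [[-15,0,0,0,0,0,56],[-22,-10,2.5,0,0,0,56],[-14,-20,4.5,0,0,0,56],[-4,-30,7,0,0,0,56],[0,-35,8,0,0,0,56],[0,-35,8,0,0,0,56],[0,-28,7,0,0,0,56],[0,-18,4.5,0,0,0,56],[0,-9,2,0,0,0,56],[0,-2.9,0.7,0,0,0,56]]

```text
time_s: 37.4
ee_pos: [0.4213, -0.1613, 0.0917]
eef_rot: [1.406, 1.57, -0.44]
force: [0.6, -0.2, -0.9]
grip_width: 0.0612
```

Call:
play_rows:
  deltas:
    - [[0,0,0,0,0,0,56],[0,0,0,0,0,0,56],[0,0,0,0,0,0,56]]

```text
time_s: 37.7
ee_pos: [0.4219, -0.1612, 0.0909]
eef_rot: [-1.904, 1.571, 2.534]
force: [0.5, 0.2, -0.5]
grip_width: 0.0614
```

```bash
python3 - <<'E'
from h import *
to(0.4215,-0.1612,0.014)
c=z('wrist',(160,130,320,240),'w28')
q=(proj(c,circ(.4215,-.1612,.008,.0355))-[160,130])*2.5;print(q.min(0).round(),q.max(0).round(), ((proj(c,[(.4215,-.1612,.008)])-[160,130])*2.5).round())
z('side',(300,230,110,110),'s28')
E
```

```text
t 37.7 pos [ 0.4219 -0.1612  0.0909] yaw -15.74 tilt [-0.0001 -0.    ] grip 0.0614 F [ 0.5  0.2 -0.5] delta mm [76.9 -0.3  0.1]
wrist (160, 130, 320, 240) f 2.5
[250. 165.] [530. 435.] [[390. 304.]]
side (300, 230, 110, 110) f 5.45
```

View pics/w28.png

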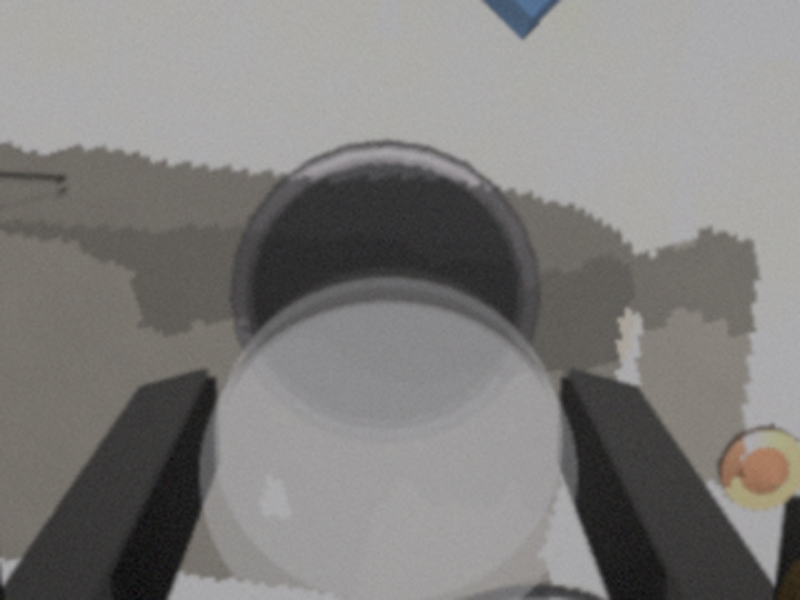

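View pics/s28.png

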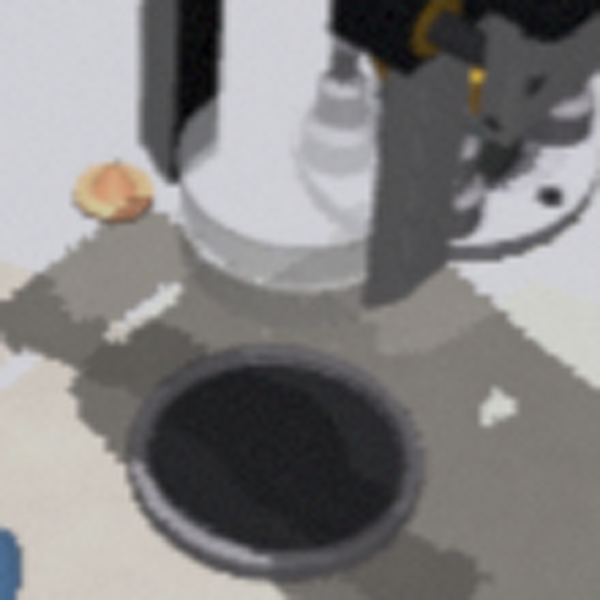

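Call:
play_rows:
  deltas:
    - [[10,-0.7,0,0,0,0,56],[20,0,0,0,0,0,56],[20,0,0,0,0,0,56],[12,0,0,0,0,0,56],[6,0,0,0,0,0,56],[3,0,0,0,0,0,56],[2,0,0,0,0,0,56],[2,0,0,0,0,0,56],[0,0,0,0,0,0,56],[0,0,0,0,0,0,56]]

```text
time_s: 38.8
ee_pos: [0.4209, -0.1611, 0.0163]
eef_rot: [1.419, 1.57, -0.427]
force: [0.6, 0.4, -0.7]
grip_width: 0.0611
```

Call:
play_rows:
  deltas:
    - [[1.5,0,0,0,0,0,56],[1,0,0,0,0,0,56],[0,0,0,0,0,0,56],[0,0,0,0,0,0,56]]

```text
time_s: 39.2
ee_pos: [0.4207, -0.1609, 0.0135]
eef_rot: [2.689, 1.571, 0.843]
force: [0.2, 1.4, 2.6]
grip_width: 0.0614
```

```bash
python3 - <<'E'
from h import *
to(0.4215,-0.1612,0.0136)
c=z('wrist',(160,130,320,240),'w29')
z('side',(300,230,110,110),'s29')
E
```

```text
t 39.2 pos [ 0.4207 -0.1609  0.0135] yaw -15.76 tilt [ 0.     -0.0001] grip 0.0614 F [0.2 1.4 2.6] delta mm [-0.1  0.8  0.1]
wrist (160, 130, 320, 240) f 2.5
side (300, 230, 110, 110) f 5.45
```

View pics/w29.png

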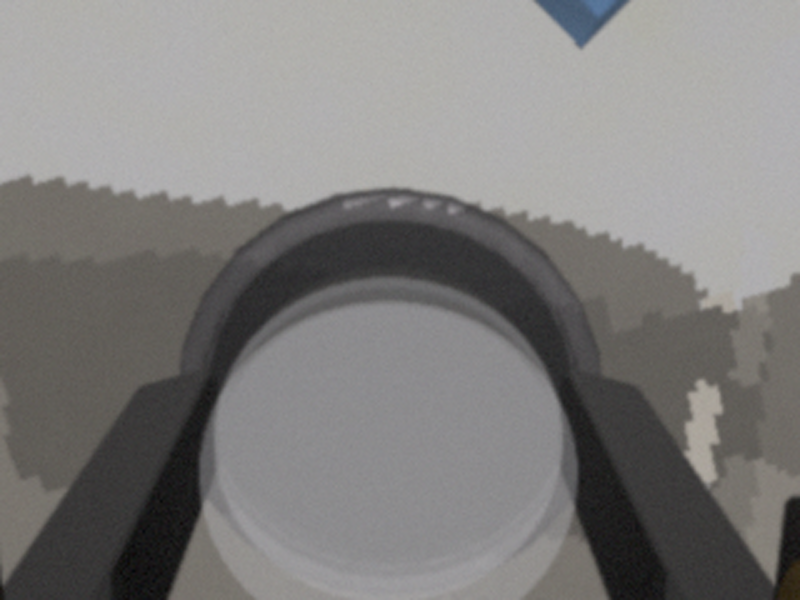

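View pics/s29.png

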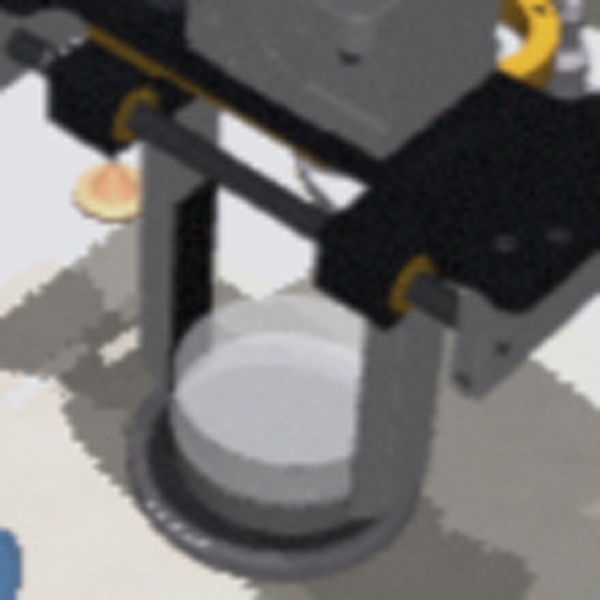

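Call:
play_rows:
  deltas:
    - [[0,0,0,0,0,0,62],[0,0,0,0,0,0,68],[0,0,0,0,0,0,74],[0,0,0,0,0,0,78],[0,0,0,0,0,0,80],[-8,0,0,0,0,0,80],[-20,0,0,0,0,0,80],[-30,0,0,0,0,0,80],[-30,0,0,0,0,0,80],[-20,0,0,0,0,0,80]]

```text
time_s: 40.3
ee_pos: [0.4211, -0.1611, 0.124]
eef_rot: [1.394, 1.569, -0.452]
force: [-0.5, 0.6, -0.2]
grip_width: 0.0801
```

Call:
play_rows:
  deltas:
    - [[-20,0,-20,0,0,0,80],[-15,0,-35,0,0,0,80],[-10,0,-40,0,0,0,80],[0,0,-30,0,0,0,80],[0,0,-15,0,0,0,80],[0,0,0,0,0,0,80],[0,0,0,0,0,0,80]]

```text
time_s: 41.0
ee_pos: [0.4585, -0.0264, 0.1667]
eef_rot: [0.577, 1.571, -1.269]
force: [-0.4, -0.2, -0.4]
grip_width: 0.0798
```

```bash
python3 - <<'E'
from h import *
to(0.4215,-0.1612,0.0136)
c=z('top',(240,160,160,180),'t30')
z('side',(190,190,230,150),'s30')
E
```

```text
t 41.0 pos [ 0.4585 -0.0264  0.1667] yaw -15.72 tilt [0.0001 0.0002] grip 0.0798 F [-0.4 -0.2 -0.4] delta mm [153.1   0.9 139.7]
top (240, 160, 160, 180) f 3.33
side (190, 190, 230, 150) f 3.48
```

View pics/t30.png

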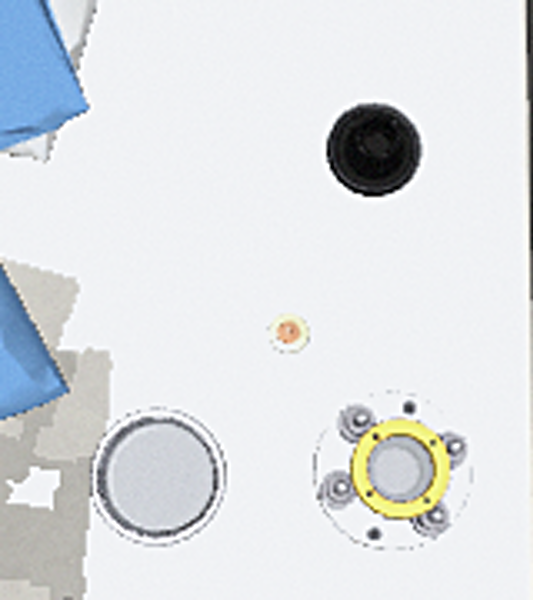

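View pics/s30.png

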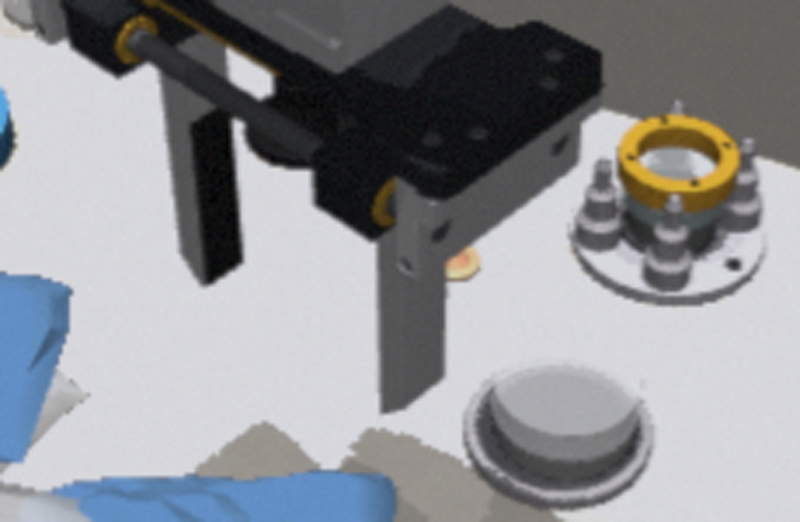

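```bash
python3 - <<'E'
from h import *
o=ctrl.get_obs();print(np.abs(o['joint_vel']).max(),o['force'],o['time_s'])
print(hand_in())
E
```

```text
0.005351253061593022 [-0.58903482  0.87703736  0.2825285 ] 41.1
the job is handed in; nothing more can be done
None
```

I took the stack apart from the top, built the lens cell and handed the job in at about 41 s of the 141 s allowed. `hand_in` reports no verdict, so the result below rests on my own checks.

**What I did:** I stood the loupe in its stand. Then I put the spacer, lens blank and retaining ring in the cell in that order, and set the petri dishes in the wide tray. The cone was never touched.

**Height checks:**

| Part | TCP height when it touched down | Height expected |
|---|---|---|
| Spacer | 0.0113 m | 0.010–0.012 m |
| Lens blank | 0.0297 m | 0.030 m |
| Retaining ring | 0.0435 m | 0.0437 m |
| Petri dishes | 0.0135 m | 0.0136 m |

**Last pictures:**
- The top view shows the ring centred between the pillars, the dishes centred in the tray, the loupe upright in its stand and the cone in its place.
- The side view shows the ring, lens and spacer stacked level. The gripper covered the loupe's stand in that view, but an earlier side picture showed the loupe upright there.
- The arm was open, clear of everything and still.

**Things that disagreed:**
- Going in, the spacer pushed sideways on a pillar with about 6 N. I cleared it with a shift of about 1 mm.
- The cameras differed by 1–3 mm on some centres.
- One wrist picture measured the spacer at 39.6 mm instead of 42 mm. I did not find the cause.

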